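Edge the honing slab out of its stops and put it away in the drawer

ROBOT

A 6-joint arm with a two-finger parallel gripper is mounted at the origin on the work surface. World frame = base frame: x ahead of the robot, y to its left, z up, the work surface at z = 0. Lengths are in mm, angles in rad, forces in N, time in s.
With the tool pointing down it reaches from about 275 to 750 mm from the base axis. Payload 10.2 kg.
Tool frame: the origin (TCP) lies between the finger pads; the fingertips stand 11 mm ahead of it and the grasp point (between the pads) lies 8 mm behind it (ctrl.nose_length is the distance from the TCP to the fingertips, in mm); x points along the fingers, y is the direction in which the jaws open and shut, and the axes are right-handed (so a half turn about x gives the same grasp; the last joint's range is limited). The gripper opens to 85 mm and grips with 20 to 120 N. Pads are 22 mm wide; open, the fingers measure 114 mm over their backs; the gripper's body (76 mm by 85 mm) begins 54 mm behind the grasp point. The pads swing forward as they close: fully open they stand 13 mm farther back than shut.
Start: joints at [-1.531, 0.313, 1.498, -0, 1.331, -0.223], TCP at [136.374, -506.984, 208.594] pointing down, gripper open.
Joint ranges: [-2.94, 2.94], [-0.97, 2.17], [0.19, 2.56], [-1.23, 4.37], [0.02, 3.11], [-2.88, 2.88]. Speed limits (rad/s): [2.39, 2.39, 3.01, 3.14, 3.14, 3.14].

INTERFACE

Orientations are given as a unit quaternion [w, x, y, z].
In Python, from rig import ctrl, capture, ticket gives the robot as it stands.
- The arm moves only by the tool step_arm, never from a script. Its argument "commands" is a list of rows, each a list of 2 entries, a list of its own where there are three numbers: the shift along the world's x, y, z normalised to -1 to 1, where 1 is 0.04 m, then the turn about the world's z normalised to -1 to 1, where 1 is 180 degrees. A call has 1 to 5 rows; each row shifts and turns the commanded pose from where the row before left it; what a row does not reach is not made up. A row lasts 1/10 s, in which the tool goes at most 50 mm and 8.59 degrees, less where a joint would pass 70% of its speed; a pose out of reach is approached as far as the arm can. A call with a number of a shift or a turn outside -1 to 1 is refused whole. A call with a gripper value outside its range is refused whole. "gripper" is the closure, from -1 (fully open) to 1 (shut), so that 0 is half open, set as the call begins (left out, the last holds). The fingers move at their own pace and stop on an object; "force" is the grip in N (left out, the last holds). Time passes only in rows, so rows that do not move let the fingers close. It gives the time, the measured TCP pose, the force and the opening at its end, in the units of the state.
- ctrl.sense(): the state, without advancing time (a new reading comes with each control period).
- capture(name): name is "scene" or "top"; returns a dict with "image" (384x512x3 uint8, blue, green, red), "fov_y" (degrees; the focal length in pixels is half the picture's height over the tangent of half this angle, whatever the lens; pixels are square), "cx", "cy" (the principal point, pixels), "k1" (the pictures are not rectified: a ray, as slopes to the right and down, at radius r is drawn at 1 + k1 r^2 times it, then the intrinsics apply), "origin" and "orientation" of the camera in the world. Camera axes: x right, y down, z forward; pixel columns grow to the right and rows downward; lengths in mm; the calibration is good to about 2 mm. A picture is of the moment at which its call begins. There is no depth.
- ticket.finish_job(): hands the job in, once; it reports no verdict.
The state is a dict: "time_s": time; "joints": joint angles; "dq": joint speeds; "tau": joint torques, N m; "eef_pos": TCP position; "ee_rot": TCP orientation; "force": force on the tool from outside, world axes, zero at the start; "wrist_torque": the same for the moment, N m; "grip_width": opening from 0.0 (shut) to 1.0 (fully open).
Only numpy, scipy, OpenCV 4.12 (cv2) and the standard library are available. Lean on these libraries where they do the work, as an engineer would, in place of code of your own. Each camera call takes 0.05 s, during which the arm holds its last target.

TASK

On the linoleum top the white ceramic honing slab lies boxed in by flush oak stops on three sides, so it cannot be gripped there. With light fingertip pressure on its top, edge it out over the front edge of the bench until it overhangs enough to pinch by its two long sides, then lift it clear and lay it gently down, flat, in the empty middle bay of the open drawer below. The slab is brittle, and the mouthpiece, bell key, jar and the parts in the drawer must be left where they are.

Things in the scene. Friction and masses are not known exactly. Their poses are not given: they have to be found in the camera images.
- slab: White ceramic honing slab, 125 long (x) x 50 wide (y) x 10 mm thick, 0.16 to 0.25 kg. Origin: centre of its underside; -x end to the bench edge. Brittle: cracks if pressed or knocked on bench or drawer with over 25 N, even for an instant, as when a finger lands on it faster than some 5 mm/s. Slides on the linoleum with friction 0.18 to 0.24; a fingertip has about 0.35 on it, so under some 5 N it slips. Tips when over half out.
- berth: Fixed oak stops around the slab, 10 mm high, flush with its top: two side stops 54 mm apart, 14 mm wide, from 12 to 151 mm behind the bench edge, and a back stop 139 mm behind it. Open at the front. Origin: on the level linoleum (100 to 108 mm above the table), at the bench top's front edge, on the centre line; x points inwards along the slide, y left. The slab starts 6 to 11 mm behind the edge.
- cabinet: Fixed oak bench-top unit, 280 deep (x) x 560 wide (y) x 100 mm high, on levelling feet up to 8 mm high, with a linoleum top and one shallow drawer in its front. Origin: centre of its underside; its front (-x side) faces the robot.
- bay (a point): Where the slab belongs, lengthwise: a point on the floor of the drawer's empty middle bay, on its centre line, 92 mm behind the inside of the drawer's front board. Axes as the unit's. The bay is 130 mm wide (y), its walls 30 mm and the front board 50 mm high above its floor; 178 to 203 mm of its length lie open in front of the bench edge. The drawer slides stiffly (8 N).
- mouthpiece: Black clarinet mouthpiece standing upright on its corked end, 92 mm tall, 29 mm across; leave alone. Origin: centre of its underside.
- bell_key: Brass bell key lying flat, 130 mm long (x), 30 mm wide, 8 mm high; leave alone. Origin: middle of its underside.
- jar: Squat brown glass jar with black cap, 60 mm across, 55 mm tall; leave alone. Origin: centre of its underside.
- cup0: Nickel pad cup with arm, 22 mm cup, in the drawer's left bay; leave alone.
- cup1: Nickel pad cup with arm, 18 mm cup, in the drawer's left bay; leave alone.
- cup2: Nickel pad cup with arm, 26 mm cup, in the drawer's left bay; leave alone.
- spring_hook: Steel spring hook with wooden handle, 160 mm long, in the drawer's right bay; leave alone.
Not all that is in view belongs to the job. Of the things that look like the slab, the middle-sized one is meant.

How it is judged:
By the outcome, as a careful person would: the job done as asked, in the order asked, and still so for the second after the job is handed in, with the robot touching nothing.
It also fails if it takes over 61 s, if anything falls off the work surface, if the arm or the gripper's body presses on something with over 40 N, if the wrist force passes 120 N, or if a joint passes its speed limit or range.

## Working session

There is one attempt and no reset: what is moved stays moved. The work goes in short steps, Python scripts to look and compute and a tool call to move; the robot and the scene stay as the last step left them, time stands still between calls to the robot, and variables do not carry over. Pictures are saved under pics/ and viewed, and the job is handed in when it is done.

Besides the shell and the picture viewer there is one more tool, called after "Call:" as name(argument=value, ...), one argument or row to a line, values as JSON. step_arm: Moves the arm, as the interface text tells. Its arguments: {"type":"object","properties":{"commands":{"type":"array","items":{"type":"array"}},"gripper":{"type":"number"},"force":{"type":"number"}},"required":["commands"]}

```bash
ls; mkdir -p pics
python3 - <<'E'
from rig import ctrl,capture
import cv2,json
print(ctrl.sense(), ctrl.nose_length)
for n in("scene","top"):
    c=capture(n); cv2.imwrite(f"pics/{n}0.png",c["image"]); print({k:v for k,v in c.items() if k!="image"})
    json.dump({k:(v.tolist() if hasattr(v,'tolist') else v) for k,v in c.items() if k!="image"},open(f"{n}.json","w"))
E
```

```text
pics
{'time_s': 0.0, 'joints': array([-1.53143789e+00,  3.13440023e-01,  1.49844107e+00, -2.45421911e-06,
        1.33098597e+00, -2.23399488e-01]), 'dq': array([-2.39685596e-05, -6.94495767e-04,  6.06502499e-04,  4.56635875e-04,
        8.19640209e-04, -7.70046956e-04]), 'tau': array([ 1.36849835e-04, -4.12263322e+01, -2.59733874e+01, -2.13685817e-04,
        4.25562845e-03, -3.06574478e-06]), 'eef_pos': array([ 136.34242863, -506.69321123,  208.03869523]), 'ee_rot': array([ 0.09218338,  0.70105346,  0.09308087, -0.70097234]), 'force': array([ 0.19227198, -0.60919683,  0.25320924]), 'wrist_torque': array([-0.01901363, -0.00798975,  0.01441367]), 'grip_width': 0.9947117586131923} 11.0
{'fov_y': 49.55759805725302, 'cx': 253.14601966611994, 'cy': 194.46020542860006, 'k1': -0.043430122617480846, 'origin': array([1397.16166012, -361.25459017, 1017.3465592 ]), 'orientation': array([-0.31291339,  0.77596638,  0.50597865, -0.20963541])}
{'fov_y': 49.200265948902114, 'cx': 255.40772812958355, 'cy': 191.75464843724913, 'k1': 0.023959417977555273, 'origin': array([ 526.02369373,  -24.43137479, 1149.26464413]), 'orientation': array([ 0.02804587, -0.70288026,  0.71056798, -0.01630689])}
```

View pics/scene0.png

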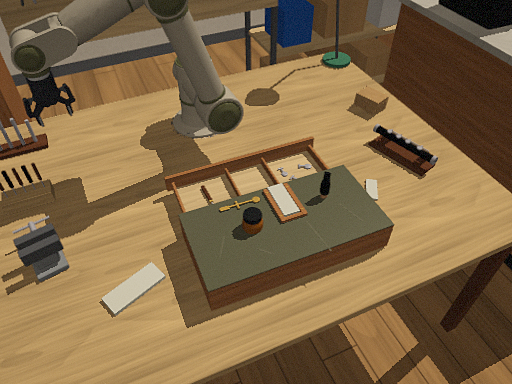

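View pics/top0.png

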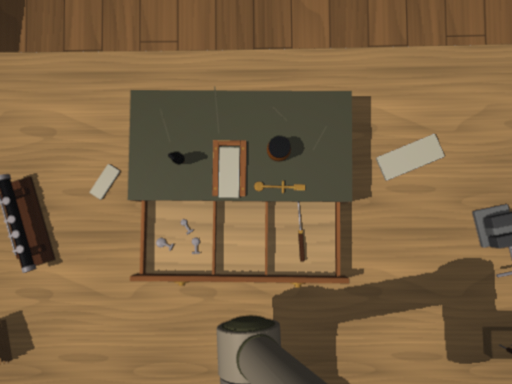

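Slab candidates in the top view are (229,172) in the oak stops, (411,157) large and loose on the table, and (105,182) small and loose on the table. The one at (229,172) is mid-sized and lies in the berth, so it is the one meant. I'll confirm this in enlarged crops.

Run:
```python
import cv2
t=cv2.imread("pics/top0.png"); s=cv2.imread("pics/scene0.png")
c=t[130:290,190:290]; cv2.imwrite("pics/tc.png",cv2.resize(t[130:210,195:305],None,fx=7,fy=7,interpolation=cv2.INTER_CUBIC))
cv2.imwrite("pics/td.png",cv2.resize(t[180:295,120:360],None,fx=3.3,fy=3.3,interpolation=cv2.INTER_CUBIC))
cv2.imwrite("pics/sc.png",cv2.resize(s[130:240,160:340],None,fx=4.4,fy=4.4,interpolation=cv2.INTER_CUBIC))
```

```text
(no output)
```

View pics/tc.png

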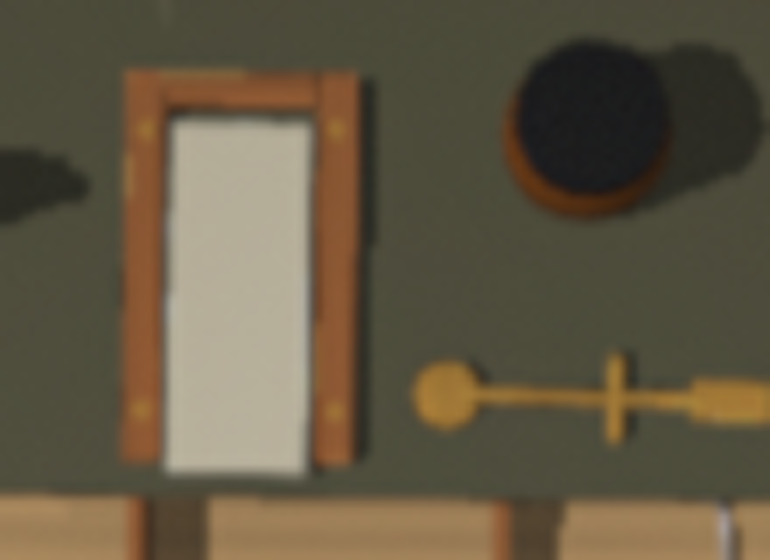

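View pics/td.png

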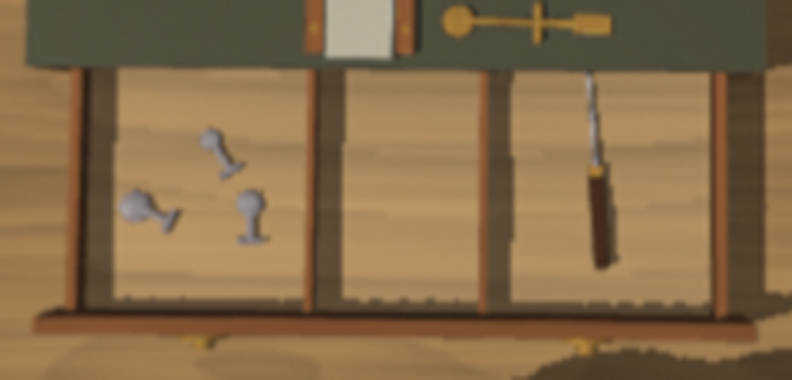

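View pics/sc.png

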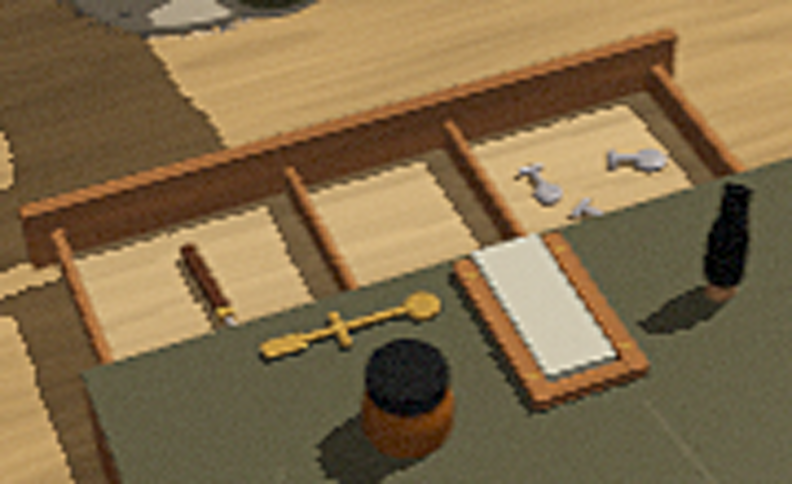

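The crops confirm it: only (229,172) is boxed by oak stops, and it sits between the other two in size. Next I triangulate it.

```bash
cat > cam.py <<'E'
import json,numpy as np,cv2
from scipy.spatial.transform import Rotation as R
C={}
for n in("scene","top"):
    d=json.load(open(f"{n}.json")); q=d["orientation"]
    f=192/np.tan(np.radians(d["fov_y"])/2)
    M=R.from_quat([q[1],q[2],q[3],q[0]]).as_matrix(); o=np.array(d["origin"])
    K=np.array([[f,0,d["cx"]],[0,f,d["cy"]],[0,0,1]]); C[n]=(K,np.array([d["k1"],0,0,0]),M,o)
def ray(n,p):
    K,D,M,o=C[n]; u=cv2.undistortPointsIter(np.array([[p]],float),K,D,None,None,(3,100,1e-12))[0,0]
    v=M@[u[0],u[1],1]; return o,v/np.linalg.norm(v)
def proj(n,P):
    K,D,M,o=C[n]; return cv2.projectPoints(np.atleast_2d(np.array(P,float)),cv2.Rodrigues(M.T)[0],-M.T@o,K,D)[0][:,0]
def onz(n,p,z):
    o,v=ray(n,p); return o+v*(z-o[2])/v[2]
def tri(pt,ps):
    A=[];b=[]
    for n,p in(("top",pt),("scene",ps)):
        o,v=ray(n,p); Q=np.eye(3)-np.outer(v,v); A.append(Q);b.append(Q@o)
    A=np.vstack(A);b=np.hstack(b);x=np.linalg.lstsq(A,b,rcond=None)[0]
    return x,np.linalg.norm(A@x-b)
def tc(u,v): return ((u+.5)/7-.5+195,(v+.5)/7-.5+130)
def td(u,v): return ((u+.5)/3.3-.5+120,(v+.5)/3.3-.5+180)
def sc(u,v): return ((u+.5)/4.4-.5+160,(v+.5)/4.4-.5+130)
E
python3 - <<'E'
from cam import *
np.set_printoptions(precision=1,suppress=True)
L={"slabF+y":(tc(163,473),sc(540,235)),"slabF-y":(tc(308,475),sc(473,250)),"slabB+y":(tc(170,118),sc(620,355)),"slabB-y":(tc(313,121),sc(552,376)),
"stF+y":(tc(121,460),sc(553,232)),"stF-y":(tc(355,465),sc(457,265)),"stB+y":(tc(125,70),sc(648,370)),"stB-y":(tc(359,72),sc(540,410)),
"bench-y":(td(765,68),sc(85,375)),
"wall-y front top":(td(482,313),sc(290,170)),"wall+y front top":(td(311,311),sc(450,124)),
"board-y top outer":(td(757,328),sc(22,212)),"board+y":(td(34,320),sc(674,34)),
"floor +y front":(td(311,302),sc(433,162)),}
for k,(a,b) in L.items():
    x,e=tri(a,b); print(k,x,"res %.1f"%e)
E
```

```text
slabF+y [579.   86.  114.2] res 0.7
slabF-y [577.5  34.4 118.7] res 0.7
slabB+y [705.1  82.5 116.7] res 0.6
slabB-y [703.5  32.2 117.2] res 1.5
stF+y [582.6  97.8 116.1] res 3.6
stF-y [581.5  19.1 113.7] res 2.3
stB+y [722.3  96.8 113.3] res 2.4
stB-y [721.8  15.4 110.7] res 0.6
bench-y [ 567.9 -245.2  105.8] res 0.0
wall-y front top [380.9 -30.8  55.7] res 0.3
wall+y front top [384.3 103.9  58.2] res 2.0
board-y top outer [ 371.8 -239.    83.3] res 0.2
board+y [381.7 310.7  81.5] res 1.8
floor +y front [383.2  99.6  19.1] res 11.2
```

Run:
```python
from cam import *
from scipy.optimize import least_squares
np.set_printoptions(precision=2,suppress=True)
top=dict(sF1=tc(163,473),sF2=tc(308,475),sB1=tc(170,118),sB2=tc(313,121),tF1=tc(121,460),tF2=tc(355,465),tB1=tc(125,70),tB2=tc(359,72),b2=td(765,69),b1=td(27,66))
scn=dict(sF1=sc(540,235),sF2=sc(473,250),sB1=sc(620,355),sB2=sc(552,376),tF1=sc(553,232),tF2=sc(457,265),tB1=sc(648,370),tB2=sc(540,410),b2=sc(85,375))
def model(p):
    x,y,z,w,s,sy,sw,cy=p
    c,si=np.cos(w),np.sin(w)
    P=dict(tF1=(12,41,10),tF2=(12,-41,10),tB1=(151,41,10),tB2=(151,-41,10),b1=(0,cy+280,0),b2=(0,cy-280,0))
    for k,(a,b) in dict(sF1=(0,25),sF2=(0,-25),sB1=(125,25),sB2=(125,-25)).items():
        P[k]=(s+a*np.cos(sw)-b*np.sin(sw),sy+a*np.sin(sw)+b*np.cos(sw),10)
    return {k:(x+c*a-si*b,y+si*a+c*b,z+h) for k,(a,b,h) in P.items()}
def f(p,raw=False):
    P=model(p[:8]);r=[]
    for n,D,d in(("top",top,p[8:10]),("scene",scn,p[10:12])):
        for k,v in D.items(): r.append(proj(n,P[k])[0]+d-v)
    r=np.array(r)
    if raw:return r
    return np.hstack([r.ravel(),p[8:]/1.0,(p[2]-104)/8])
s=least_squares(f,[570,58,104,0,8,0,0,0,0,0,0,0],loss='soft_l1',x_scale=[10,10,10,.1,5,5,.1,10,1,1,1,1])
print(s.x);print(f(s.x,True))
```

```text
[570.93  58.82 103.63  -0.02   7.43   1.87  -0.01 -24.92   0.12  -0.11
   0.05  -0.25]
[[ 0.11 -0.14]
 [-0.43 -0.2 ]
 [-0.01  0.51]
 [-0.41  0.28]
 [ 0.43 -0.08]
 [ 0.09 -0.66]
 [ 0.47  0.05]
 [-0.13 -0.17]
 [ 0.28  0.25]
 [-0.57  0.23]
 [-0.25 -0.09]
 [ 0.27  0.88]
 [-0.27  0.16]
 [-0.32  0.37]
 [ 1.5   0.25]
 [-0.79  0.1 ]
 [ 0.89 -0.44]
 [-0.1  -1.05]
 [-0.29 -0.04]]
```

```bash
python3 - <<'E'
from cam import *
np.set_printoptions(precision=3,suppress=True)
q=[ 0.09218338,  0.70105346,  0.09308087, -0.70097234]
M=R.from_quat(q[1:]+q[:1]).as_matrix();print(M)
print("yaw of jaw axis",np.degrees(np.arctan2(M[1,1],M[0,1])))
w=-.02;
# drawer: inner board top edge, walls
for z in(76,80,84): print(z,onz("top",td(311,311),z),onz("top",td(482,314),z))
for z in(54,58): print("walls z",z,[onz("top",td(*p),z)[:2] for p in((307,69),(318,69),(480,71),(488,71),(304,311),(316,311),(478,314),(487,314))])
for z in (26,28): print("floor scene",z,onz("scene",sc(433,162),z),onz("scene",sc(474,240),z),onz("top",td(343,301),z))
E
python3 - <<'E'
import cv2
t=cv2.imread("pics/top0.png"); s=cv2.imread("pics/scene0.png")
cv2.imwrite("pics/te.png",cv2.resize(t[195:287,205:280],None,fx=6.5,fy=6.5,interpolation=cv2.INTER_CUBIC))
cv2.imwrite("pics/se.png",cv2.resize(s[145:200,215:285],None,fx=10,fy=10,interpolation=cv2.INTER_CUBIC))
E
```

```text
[[-0.     0.26  -0.966]
 [ 0.001 -0.966 -0.26 ]
 [-1.    -0.001 -0.   ]]
yaw of jaw axis -74.94503653957229
76 [386.136 100.447  76.   ] [382.752 -30.844  76.   ]
80 [386.657  99.981  80.   ] [383.286 -30.82   80.   ]
84 [387.179  99.516  84.   ] [383.82  -30.797  84.   ]
walls z 54 [array([573.111, 105.495]), array([573.014,  96.759]), array([570.005, -31.678]), array([569.936, -38.008]), array([383.318, 108.501]), array([383.233,  99.082]), array([379.84 , -27.847]), array([379.785, -34.886])]
walls z 58 [array([572.939, 105.021]), array([572.842,  96.316]), array([569.845, -31.651]), array([569.775, -37.959]), array([383.84 , 108.016]), array([383.755,  98.631]), array([380.374, -27.835]), array([380.319, -34.848])]
floor scene 26 [387.986  88.864  26.   ] [483.432  81.041  26.   ] [387.334  80.472  26.   ]
floor scene 28 [390.021  87.956  28.   ] [485.275  80.149  28.   ] [387.581  80.286  28.   ]
```

View pics/te.png

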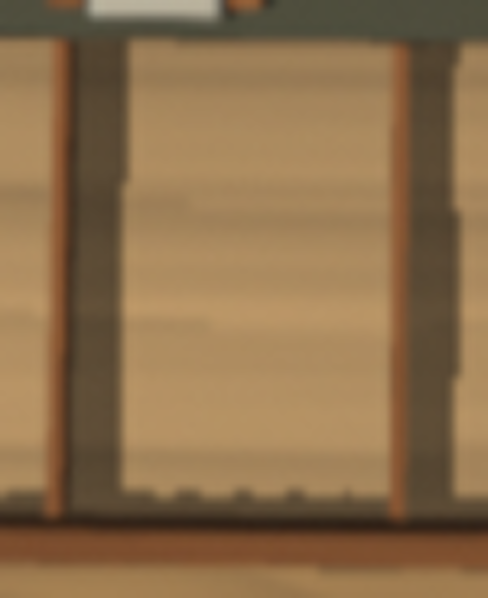

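View pics/se.png

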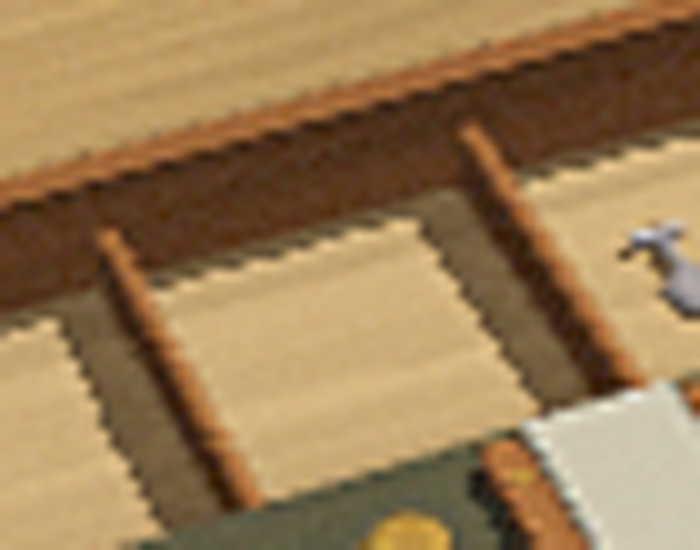

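Run:
```python
from cam import *
np.set_printoptions(precision=1,suppress=True)
te=lambda u,v:((u+.5)/6.5-.5+205,(v+.5)/6.5-.5+195)
se=lambda u,v:((u+.5)/10-.5+215,(v+.5)/10-.5+145)
for k,a,b in(("w+",(54,517),(470,128)),("w-",(398,519),(108,233)),("floorshadow",(122,492),(418,217))):
    x,e=tri(te(*a),se(*b)); print(k,x,e)
for z in(26,28,30):
  print(z,onz("scene",se(418,217),z),onz("scene",se(60,318),z),"top",onz("top",te(122,492),z),onz("top",te(452,500),z), 'foot', onz("top",te(122,520),z+50))
```

```text
w+ [383.3 104.8  59.3] 0.3062613701163337
w- [381.3 -31.2  58.1] 0.03294652306846698
floorshadow [389.7  81.1  31.1] 0.6789080871851063
26 [384.7  83.8  26. ] [381.7 -51.1  26. ] top [388.9  81.1  26. ] [384.5 -53.5  26. ] foot [384.2  76.5  76. ]
28 [386.7  82.9  28. ] [383.8 -51.7  28. ] top [389.1  80.9  28. ] [384.8 -53.4  28. ] foot [384.5  76.3  78. ]
30 [388.7  82.   30. ] [385.8 -52.4  30. ] top [389.4  80.7  30. ] [385.  -53.4  30. ] foot [384.7  76.1  80. ]
```

Call:
step_arm(
  commands=[
    [[0,0,0.65],-0.045],
    [[0,0,0.65],-0.045],
    [[0.78,0.78,0],0],
    [[0.78,0.78,0],0],
    [[0.78,0.78,0],0],
  ],
  gripper=1,
  force=20,
)

```text
time_s: 0.6
eef_pos: [230.7, -412.0, 260.3]
ee_rot: [0.008, -0.707, 0.007, 0.707]
force: [0.7, -0.3, 0.7]
grip_width: 0.143
```

Call:
step_arm(
  commands=[
    [[0.78,0.78,0],0],
    [[0.78,0.78,0],0],
    [[0.78,0.78,0],0],
    [[0.78,0.78,0],0],
    [[0.78,0.78,0],0],
  ],
)

```text
time_s: 1.1
eef_pos: [386.9, -255.8, 260.5]
ee_rot: [0.007, -0.707, 0.007, 0.707]
force: [-0.2, -0.9, -0.3]
grip_width: 0.004
```

Call:
step_arm(
  commands=[
    [[0.78,0.78,0],0],
    [[0.78,0.78,0],0],
    [[0.78,0.78,0],0],
    [[0.78,0.78,0],0],
    [[0.78,0.78,0],0],
  ],
)

```text
time_s: 1.6
eef_pos: [542.9, -99.7, 260.3]
ee_rot: [0.007, -0.707, 0.007, 0.707]
force: [0.3, -0.4, -0.1]
grip_width: -0.001
```

Call:
step_arm(
  commands=[
    [[0.685,0.784,0],0],
    [[0.685,0.784,0],0],
    [[0.685,0.784,0],0],
    [[0.685,0.784,0],0],
    [[0.685,0.784,0],0],
  ],
)

```text
time_s: 2.1
eef_pos: [679.7, 56.9, 260.1]
ee_rot: [0.007, -0.707, 0.007, 0.707]
force: [0.3, -0.7, 0.1]
grip_width: 0.001
```

Call:
step_arm(
  commands=[
    [[0,0,-0.8],0],
    [[0,0,-0.8],0],
    [[0,0,-0.7],0],
    [[0,0,-0.35],0],
    [[0,0,-0.1],0],
  ],
)

```text
time_s: 2.6
eef_pos: [678.4, 55.4, 149.1]
ee_rot: [0.007, -0.706, 0.007, 0.708]
force: [0.9, 0.6, 0.8]
grip_width: -0.001
```

Run:
```python
from rig import ctrl,capture
from cam import *
s=ctrl.sense(); print(s["time_s"],s["eef_pos"],s["force"],s["joints"])
q=s["ee_rot"];M=R.from_quat([*q[1:],q[0]]).as_matrix();print(np.degrees(np.arctan2(M[1,1],M[0,1])),M[:,0])
for n,b in(("scene",(130,240,160,340)),("top",(90,210,160,310))):
    c=capture(n)["image"]; cv2.imwrite(f"pics/{n}1.png",cv2.resize(c[b[0]:b[1],b[2]:b[3]],None,fx=4.4,fy=4.4,interpolation=cv2.INTER_CUBIC))
```

```text
2.6 [678.44900914  55.40265861 149.07110881] [0.90856731 0.56419405 0.82401784] [-9.02292919e-02  7.11355934e-01  1.03203468e+00  3.73376713e-05
  1.40086487e+00  1.50059341e+00]
-91.14780833960221 [-2.64867529e-03  2.76588958e-04 -9.99996454e-01]
```

View pics/scene1.png

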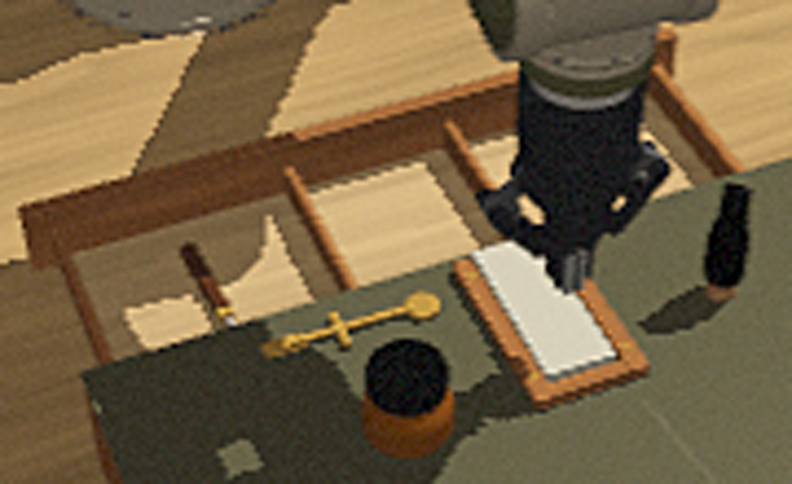

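Call:
step_arm(
  commands=[
    [[0,0,-0.15],0],
    [[0,0,-0.12],0],
    [[0,0,-0.08],0],
    [[0,0,-0.01],0],
    [[0,0,-0.01],0],
  ],
)

```text
time_s: 3.2
eef_pos: [679.1, 55.4, 135.9]
ee_rot: [-0.007, 0.707, -0.007, -0.707]
force: [-0.6, 0.2, -0.9]
grip_width: -0.005
```

Call:
step_arm(
  commands=[
    [[0,0,-0.01],0],
    [[0,0,-0.01],0],
    [[0,0,-0.01],0],
    [[0,0,-0.01],0],
    [[0,0,-0.01],0],
  ],
)

```text
time_s: 3.7
eef_pos: [679.0, 55.4, 133.8]
ee_rot: [-0.007, 0.707, -0.007, -0.707]
force: [-0.0, 0.9, -0.0]
grip_width: 0.001
```

Call:
step_arm(
  commands=[
    [[0,0.01,-0.01],0],
    [[0,0.01,-0.01],0],
    [[0,0.01,-0.01],0],
    [[0,0,-0.01],0],
    [[0,0,-0.01],0],
  ],
)

```text
time_s: 4.2
eef_pos: [679.0, 56.6, 131.8]
ee_rot: [0.007, -0.707, 0.007, 0.707]
force: [-0.4, -0.7, -0.9]
grip_width: 0.0
```

Call:
step_arm(
  commands=[
    [[0,0,-0.01],0],
    [[0,0,-0.01],0],
    [[0,0,-0.01],0],
    [[0,0,-0.01],0],
    [[0,0,-0.01],0],
  ],
)

```text
time_s: 4.7
eef_pos: [679.0, 56.6, 129.7]
ee_rot: [0.007, -0.707, 0.007, 0.707]
force: [0.7, -0.5, 0.3]
grip_width: 0.001
```

Call:
step_arm(
  commands=[
    [[0,0,-0.008],0],
    [[0,0,-0.008],0],
    [[0,0,-0.008],0],
    [[0,0,-0.008],0],
    [[0,0,-0.008],0],
  ],
)

```text
time_s: 5.2
eef_pos: [679.0, 56.6, 128.2]
ee_rot: [0.007, -0.707, 0.007, 0.707]
force: [0.1, -0.9, 0.0]
grip_width: 0.001
```

Call:
step_arm(
  commands=[
    [[0,0,-0.007],0],
    [[0,0,-0.007],0],
    [[0,0,-0.007],0],
  ],
)

```text
time_s: 5.5
eef_pos: [679.0, 56.6, 127.3]
ee_rot: [-0.007, 0.707, -0.007, -0.707]
force: [-0.7, -0.3, -0.5]
grip_width: 0.0
```

Call:
step_arm(
  commands=[
    [[0,0,-0.007],0],
    [[0,0,-0.007],0],
  ],
)

```text
time_s: 5.7
eef_pos: [679.0, 56.6, 126.8]
ee_rot: [0.007, -0.707, 0.007, 0.707]
force: [-0.3, 0.1, -0.2]
grip_width: -0.0
```

Call:
step_arm(
  commands=[
    [[0,0,-0.007],0],
    [[0,0,-0.007],0],
  ],
)

```text
time_s: 5.9
eef_pos: [679.0, 56.6, 126.2]
ee_rot: [-0.007, 0.707, -0.007, -0.707]
force: [-0.2, -0.1, 0.1]
grip_width: -0.003
```

Call:
step_arm(
  commands=[
    [[0,0,-0.007],0],
  ],
)

```text
time_s: 6.0
eef_pos: [679.0, 56.6, 125.9]
ee_rot: [0.007, -0.707, 0.007, 0.707]
force: [-0.1, 0.2, 0.3]
grip_width: -0.001
```

Call:
step_arm(
  commands=[
    [[0,0,-0.007],0],
  ],
)

```text
time_s: 6.1
eef_pos: [679.0, 56.6, 125.6]
ee_rot: [0.007, -0.707, 0.007, 0.707]
force: [-0.0, 0.4, -0.3]
grip_width: 0.001
```

Call:
step_arm(
  commands=[
    [[0,0,-0.007],0],
  ],
)

```text
time_s: 6.2
eef_pos: [679.0, 56.6, 125.4]
ee_rot: [-0.007, 0.707, -0.007, -0.707]
force: [0.2, -0.0, 0.3]
grip_width: -0.002
```

Call:
step_arm(
  commands=[
    [[0,0,-0.007],0],
  ],
)

```text
time_s: 6.3
eef_pos: [679.0, 56.6, 125.1]
ee_rot: [0.007, -0.707, 0.007, 0.707]
force: [0.3, 0.0, 0.1]
grip_width: 0.001
```

Call:
step_arm(
  commands=[
    [[0,0,-0.007],0],
  ],
)

```text
time_s: 6.4
eef_pos: [679.0, 56.6, 124.8]
ee_rot: [0.007, -0.707, 0.007, 0.707]
force: [-0.5, -1.1, -0.3]
grip_width: 0.003
```

Call:
step_arm(
  commands=[
    [[0,0,-0.007],0],
  ],
)

```text
time_s: 6.5
eef_pos: [679.0, 56.6, 124.5]
ee_rot: [0.007, -0.707, 0.007, 0.707]
force: [0.6, 0.9, -1.0]
grip_width: -0.003
```

Call:
step_arm(
  commands=[
    [[0,0,-0.007],0],
  ],
)

```text
time_s: 6.6
eef_pos: [679.0, 56.6, 124.2]
ee_rot: [0.007, -0.707, 0.007, 0.707]
force: [-0.0, -0.3, -0.3]
grip_width: -0.001
```

Call:
step_arm(
  commands=[
    [[0,0,-0.007],0],
  ],
)

```text
time_s: 6.7
eef_pos: [679.0, 56.6, 124.0]
ee_rot: [0.007, -0.707, 0.007, 0.707]
force: [-0.1, 0.1, -0.3]
grip_width: -0.001
```

Call:
step_arm(
  commands=[
    [[0,0,-0.006],0],
  ],
)

```text
time_s: 6.8
eef_pos: [679.0, 56.6, 123.7]
ee_rot: [0.007, -0.707, 0.007, 0.707]
force: [-0.6, -0.6, -1.0]
grip_width: -0.001
```

Call:
step_arm(
  commands=[
    [[0,0,-0.006],0],
  ],
)

```text
time_s: 6.9
eef_pos: [679.0, 56.6, 123.5]
ee_rot: [0.007, -0.707, 0.007, 0.707]
force: [-0.2, 0.8, 0.5]
grip_width: -0.003
```

Call:
step_arm(
  commands=[
    [[0,0,-0.006],0],
  ],
)

```text
time_s: 7.0
eef_pos: [679.0, 56.6, 123.2]
ee_rot: [0.007, -0.707, 0.007, 0.707]
force: [-0.2, 0.9, 0.1]
grip_width: -0.003
```

Call:
step_arm(
  commands=[
    [[0,0,-0.006],0],
  ],
)

```text
time_s: 7.1
eef_pos: [679.0, 56.7, 123.0]
ee_rot: [0.007, -0.707, 0.007, 0.707]
force: [-0.1, 0.7, -0.6]
grip_width: 0.001
```

Run:
```python
from rig import ctrl,capture
from cam import *
for n,b in(("scene",(150,220,250,320)),):
    c=capture(n)["image"]; cv2.imwrite(f"pics/{n}2.png",cv2.resize(c[b[0]:b[1],b[2]:b[3]],None,fx=8,fy=8,interpolation=cv2.INTER_CUBIC))
```

```text
(no output)
```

View pics/scene2.png

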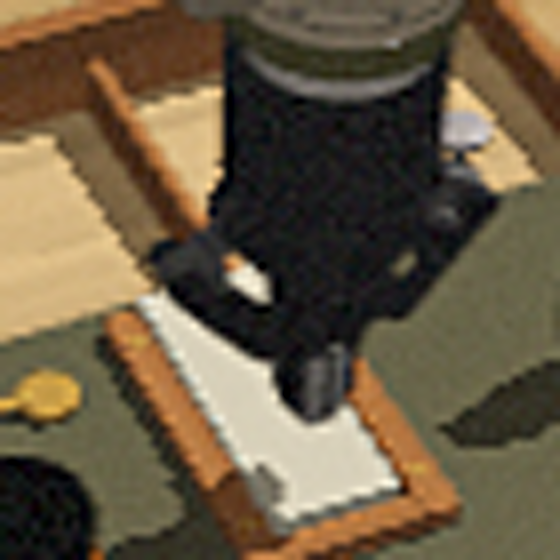

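Run:
```python
from cam import *
for z in (112,114,116,118,122,126): print(z,[ (proj("scene",[679+dx,56.7,z])[0]-[250,150])*8 for dx in(-11,0,11)])
s=cv2.imread("pics/scene1.png")
```

```text
112 [array([293.17358366, 444.07048114]), array([306.66905638, 464.13052663]), array([320.31857264, 484.42099711])]
114 [array([293.43938288, 440.3979475 ]), array([306.95237579, 460.46054603]), array([320.61981016, 480.75391084])]
116 [array([293.70577457, 436.71682259]), array([307.23633129, 456.7819247 ]), array([320.9217289 , 477.07813466])]
118 [array([293.97276063, 433.02707741]), array([307.52092494, 453.09463327]), array([321.22433105, 473.39363884])]
122 [array([294.50852345, 425.62160962]), array([308.09203491, 445.69392201]), array([321.83159451, 465.99836862])]
126 [array([295.04668664, 418.18130966]), array([308.66572226, 438.25817475]), array([322.44161842, 458.56785963])]
```

Run:
```python
from rig import ctrl,capture
from cam import *
c=capture("scene")["image"]; cv2.imwrite("pics/s3.png",cv2.resize(c[180:220,265:315],None,fx=15,fy=15,interpolation=cv2.INTER_NEAREST))
c=capture("top")["image"]; cv2.imwrite("pics/t3.png",cv2.resize(c[90:210,160:310],None,fx=5,fy=5,interpolation=cv2.INTER_CUBIC))
```

```text
(no output)
```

View pics/s3.png

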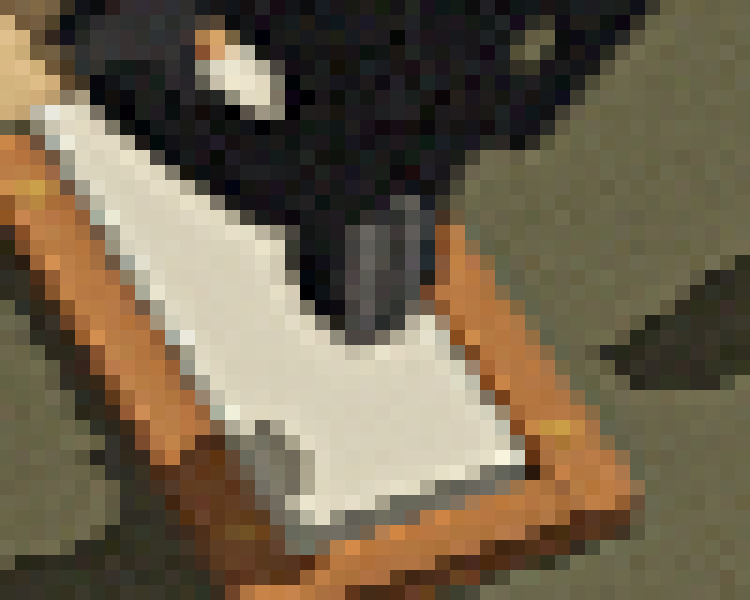

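View pics/t3.png

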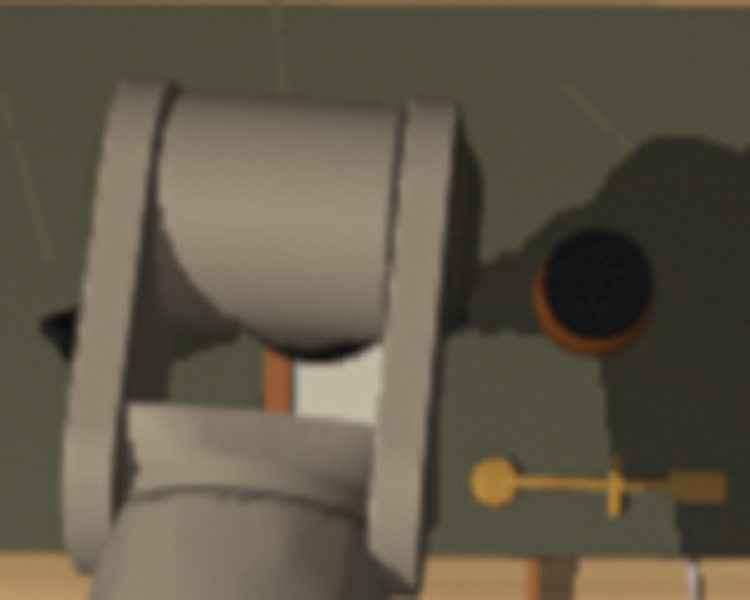

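Run:
```python
from cam import *
np.set_printoptions(precision=1,suppress=True)
b=onz("scene",sc(720,295),104);t=onz("scene",sc(640,330),104);print(b,t,(t-b)/92)
d=(t-b)/92
s3=lambda u,v:((u+.5)/15-.5+265,(v+.5)/15-.5+180)
for u,v in((265,425),(310,500),(300,440)):
    p=onz("scene",s3(u,v),114);print("shadow pt",p)
for h in(0,5,10,20,30): print(h,[np.array([679,56.7+e,114])+d*h for e in(-14,14)])
for u,v in((300,270),(360,345),(420,320),(430,270)):
    o,vv=ray("scene",s3(u,v)); 
    for xx in(679,690): print((u,v),xx,o+vv*(xx-o[0])/vv[0])
```

```text
[674.2 178.8 104. ] [680.8 112.4 104. ] [ 0.1 -0.7  0. ]
shadow pt [672.7  39.6 114. ]
shadow pt [693.9  38.8 114. ]
shadow pt [679.1  44.1 114. ]
0 [array([679. ,  42.7, 114. ]), array([679. ,  70.7, 114. ])]
5 [array([679.4,  39.1, 114. ]), array([679.4,  67.1, 114. ])]
10 [array([679.7,  35.5, 114. ]), array([679.7,  63.5, 114. ])]
20 [array([680.4,  28.3, 114. ]), array([680.4,  56.3, 114. ])]
30 [array([681.1,  21. , 114. ]), array([681.1,  49. , 114. ])]
(300, 270) 679 [679.   41.6 163. ]
(300, 270) 690 [690.   35.4 176.1]
(360, 345) 679 [679.   56.  135.9]
(360, 345) 690 [690.   49.6 149.4]
(420, 320) 679 [679.   68.9 137.4]
(420, 320) 690 [690.   62.3 150.9]
(430, 270) 679 [679.   70.2 150.8]
(430, 270) 690 [690.   63.6 164.1]
```

Call:
step_arm(
  commands=[
    [[0,0,-0.007],0],
  ],
)

```text
time_s: 7.35
eef_pos: [679.0, 56.6, 122.8]
ee_rot: [-0.007, 0.707, -0.007, -0.707]
force: [0.3, -0.4, -0.1]
grip_width: 0.001
```

Call:
step_arm(
  commands=[
    [[0,0,-0.007],0],
  ],
)

```text
time_s: 7.45
eef_pos: [679.0, 56.6, 122.5]
ee_rot: [-0.007, 0.707, -0.007, -0.707]
force: [0.7, -0.2, 0.5]
grip_width: 0.0
```

Call:
step_arm(
  commands=[
    [[0,0,-0.007],0],
  ],
)

```text
time_s: 7.55
eef_pos: [679.0, 56.6, 122.1]
ee_rot: [0.007, -0.707, 0.007, 0.707]
force: [0.5, -0.4, -0.2]
grip_width: 0.005
```

Call:
step_arm(
  commands=[
    [[0,0,-0.007],0],
  ],
)

```text
time_s: 7.65
eef_pos: [679.0, 56.6, 121.9]
ee_rot: [-0.007, 0.707, -0.007, -0.707]
force: [-1.0, 1.1, -0.2]
grip_width: 0.005
```

Call:
step_arm(
  commands=[
    [[0,0,-0.007],0],
  ],
)

```text
time_s: 7.75
eef_pos: [679.0, 56.6, 121.6]
ee_rot: [0.007, -0.707, 0.007, 0.707]
force: [0.1, 0.1, 0.9]
grip_width: -0.001
```

Call:
step_arm(
  commands=[
    [[0,0,-0.007],0],
  ],
)

```text
time_s: 7.85
eef_pos: [679.0, 56.6, 121.3]
ee_rot: [-0.007, 0.707, -0.007, -0.707]
force: [-0.6, -0.1, -0.0]
grip_width: 0.003
```

Call:
step_arm(
  commands=[
    [[0,0,-0.007],0],
  ],
)

```text
time_s: 7.95
eef_pos: [679.0, 56.6, 121.1]
ee_rot: [-0.007, 0.707, -0.007, -0.707]
force: [0.2, -0.2, -0.7]
grip_width: 0.003
```

Call:
step_arm(
  commands=[
    [[0,0,-0.01],0],
    [[0,0,-0.01],0],
    [[0,0,-0.01],0],
  ],
)

```text
time_s: 8.25
eef_pos: [679.0, 56.6, 119.8]
ee_rot: [0.007, -0.707, 0.007, 0.707]
force: [-0.7, -0.3, -0.1]
grip_width: -0.005
```

Run:
```python
from rig import ctrl,capture
from cam import *
c=capture("scene")["image"]; cv2.imwrite("pics/s4.png",cv2.resize(c[180:220,265:315],None,fx=15,fy=15,interpolation=cv2.INTER_NEAREST))
cv2.imwrite("pics/s4b.png",cv2.resize(c[0:260,180:400],None,fx=2.3,fy=2.3,interpolation=cv2.INTER_CUBIC))
```

```text
(no output)
```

View pics/s4.png

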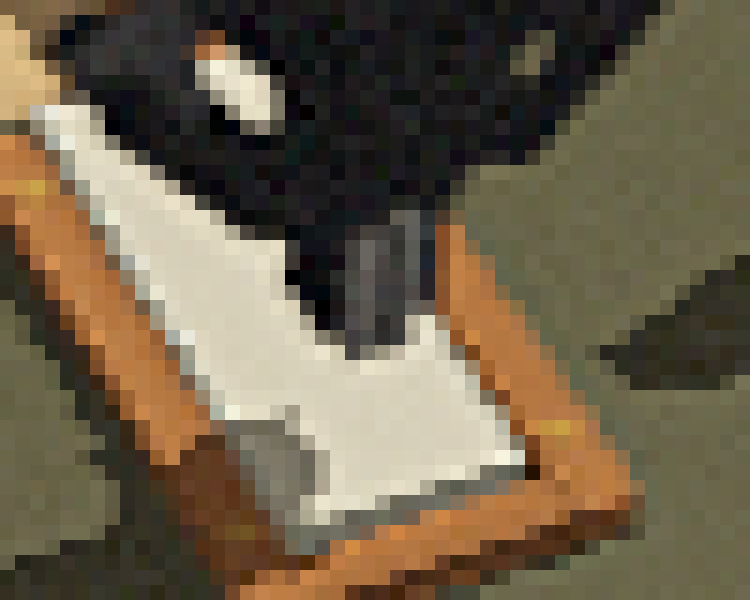

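View pics/s4b.png

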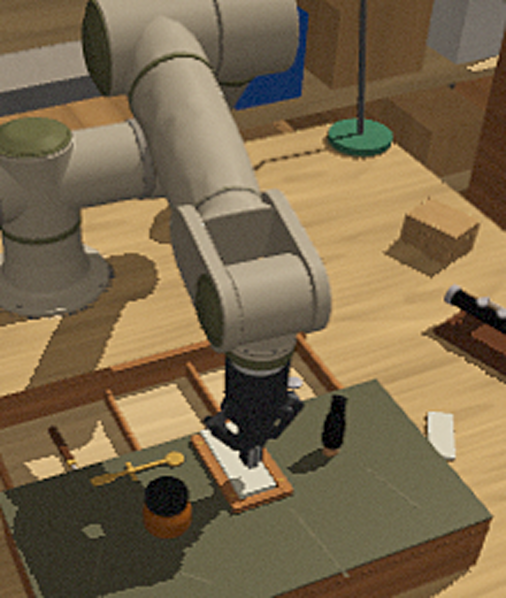

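Call:
step_arm(
  commands=[
    [[0,0,-0.05],0],
    [[0,0,-0.05],0],
    [[0,0,-0.05],0],
    [[0,0,-0.05],0],
    [[0,0,-0.05],0],
  ],
)

```text
time_s: 8.8
eef_pos: [679.0, 56.6, 109.6]
ee_rot: [0.007, -0.707, 0.007, 0.707]
force: [-0.2, -0.5, -0.7]
grip_width: -0.003
```

Run:
```python
from rig import ctrl,capture
from cam import *
c=capture("scene")["image"]; cv2.imwrite("pics/s5.png",cv2.resize(c[180:220,265:315],None,fx=15,fy=15,interpolation=cv2.INTER_NEAREST))
```

```text
(no output)
```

View pics/s5.png

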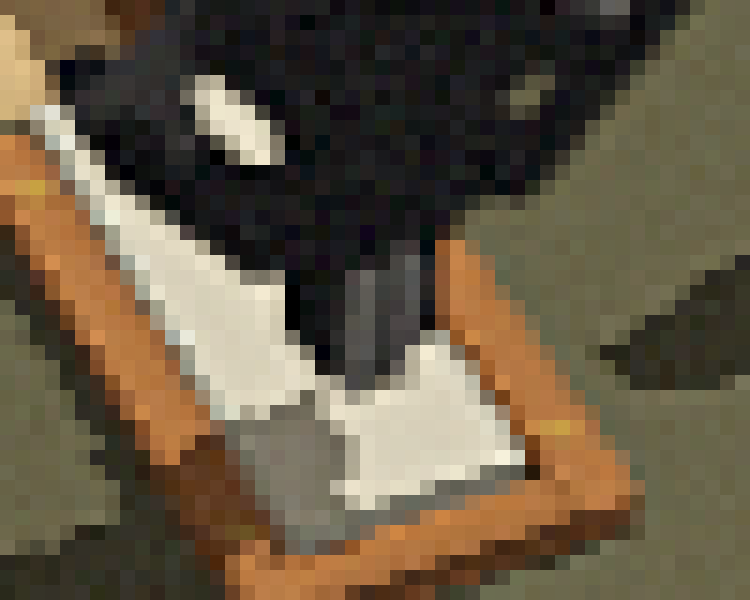

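Run:
```python
from cam import *
np.set_printoptions(precision=1,suppress=True)
s3=lambda u,v:((u+.5)/15-.5+265,(v+.5)/15-.5+180)
for u,v in((345,440),(340,495),(310,390)): print(onz("scene",s3(u,v),114))
for u,v in((370,392),(405,365)):
    o,vv=ray("scene",s3(u,v))
    for xx in(668,679,690): print((u,v),xx,o+vv*(xx-o[0])/vv[0])
```

```text
[682.6  52.1 114. ]
[695.1  44.7 114. ]
[668.   51.8 114. ]
(370, 392) 668 [668.   65.4 107.4]
(370, 392) 679 [679.   59.  121.2]
(370, 392) 690 [690.   52.6 134.9]
(405, 365) 668 [668.   72.9 112. ]
(405, 365) 679 [679.   66.4 125.7]
(405, 365) 690 [690.   59.8 139.3]
```

Call:
step_arm(
  commands=[
    [[0,0,-0.04],0],
    [[0,0,-0.04],0],
    [[0,0,-0.04],0],
    [[0,0,-0.025],0],
    [[0,0,-0.01],0],
  ],
)

```text
time_s: 9.35
eef_pos: [678.9, 56.6, 103.5]
ee_rot: [0.007, -0.707, 0.007, 0.707]
force: [0.5, -0.6, -0.2]
grip_width: -0.001
```

Run:
```python
from rig import ctrl,capture
from cam import *
c=capture("scene")["image"]; cv2.imwrite("pics/s6.png",cv2.resize(c[180:220,265:315],None,fx=15,fy=15,interpolation=cv2.INTER_NEAREST))
```

```text
(no output)
```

View pics/s6.png

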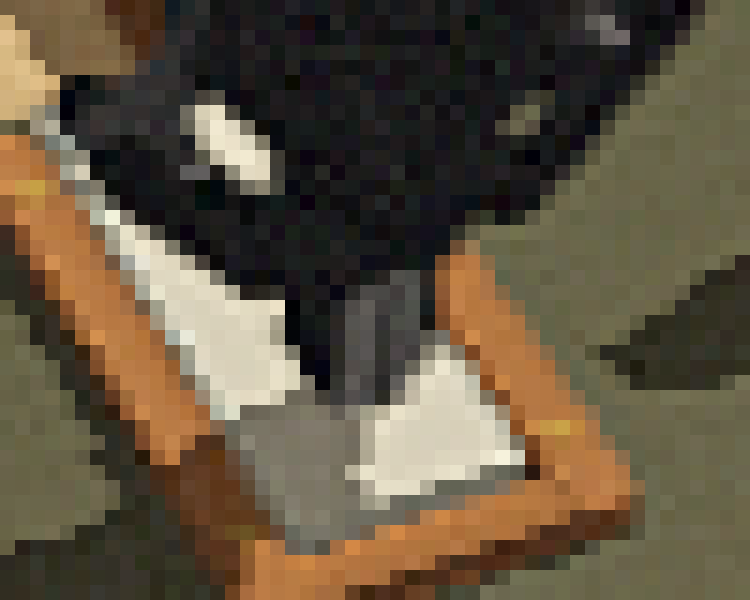

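Call:
step_arm(
  commands=[
    [[0,0,-0.01],0],
    [[0,0,-0.01],0],
    [[0,0,-0.01],0],
    [[0,0,-0.01],0],
  ],
)

```text
time_s: 9.8
eef_pos: [679.0, 56.6, 102.0]
ee_rot: [0.007, -0.707, 0.007, 0.707]
force: [-0.5, -0.7, -0.1]
grip_width: 0.001
```

Call:
step_arm(
  commands=[
    [[0,0,-0.01],0],
    [[0,0,-0.01],0],
  ],
)

```text
time_s: 10.0
eef_pos: [679.0, 56.6, 101.3]
ee_rot: [-0.007, 0.707, -0.007, -0.707]
force: [0.6, -0.3, 0.0]
grip_width: 0.001
```

Call:
step_arm(
  commands=[
    [[0,0,-0.008],0],
    [[0,0,-0.008],0],
  ],
)

```text
time_s: 10.2
eef_pos: [679.0, 56.6, 100.6]
ee_rot: [-0.007, 0.707, -0.007, -0.707]
force: [-0.6, 0.3, 0.6]
grip_width: -0.004
```

Call:
step_arm(
  commands=[
    [[0,0,-0.008],0],
  ],
)

```text
time_s: 10.3
eef_pos: [679.0, 56.6, 100.3]
ee_rot: [-0.007, 0.707, -0.007, -0.707]
force: [0.5, 0.2, -0.8]
grip_width: 0.004
```

Call:
step_arm(
  commands=[
    [[0,0,-0.008],0],
  ],
)

```text
time_s: 10.4
eef_pos: [679.0, 56.6, 100.0]
ee_rot: [0.007, -0.707, 0.007, 0.707]
force: [0.2, 0.6, -0.4]
grip_width: 0.002
```

Call:
step_arm(
  commands=[
    [[0,0,-0.008],0],
  ],
)

```text
time_s: 10.5
eef_pos: [679.0, 56.6, 99.6]
ee_rot: [0.007, -0.707, 0.007, 0.707]
force: [-0.3, 0.5, 0.3]
grip_width: 0.002
```

Call:
step_arm(
  commands=[
    [[0,0,-0.008],0],
  ],
)

```text
time_s: 10.6
eef_pos: [679.0, 56.6, 99.3]
ee_rot: [-0.007, 0.707, -0.007, -0.707]
force: [0.3, 1.4, 0.3]
grip_width: 0.001
```

Call:
step_arm(
  commands=[
    [[0,0,-0.008],0],
  ],
)

```text
time_s: 10.7
eef_pos: [679.0, 56.6, 99.0]
ee_rot: [0.007, -0.707, 0.007, 0.707]
force: [-0.6, -0.0, -0.6]
grip_width: -0.002
```

Call:
step_arm(
  commands=[
    [[0,0,-0.008],0],
  ],
)

```text
time_s: 10.8
eef_pos: [679.0, 56.6, 98.7]
ee_rot: [-0.007, 0.707, -0.007, -0.707]
force: [-0.6, -0.3, -0.2]
grip_width: 0.001
```

Run:
```python
from rig import ctrl,capture
from cam import *
c=capture("scene")["image"]; cv2.imwrite("pics/s7.png",cv2.resize(c[180:220,265:315],None,fx=15,fy=15,interpolation=cv2.INTER_NEAREST))
```

```text
(no output)
```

View pics/s7.png

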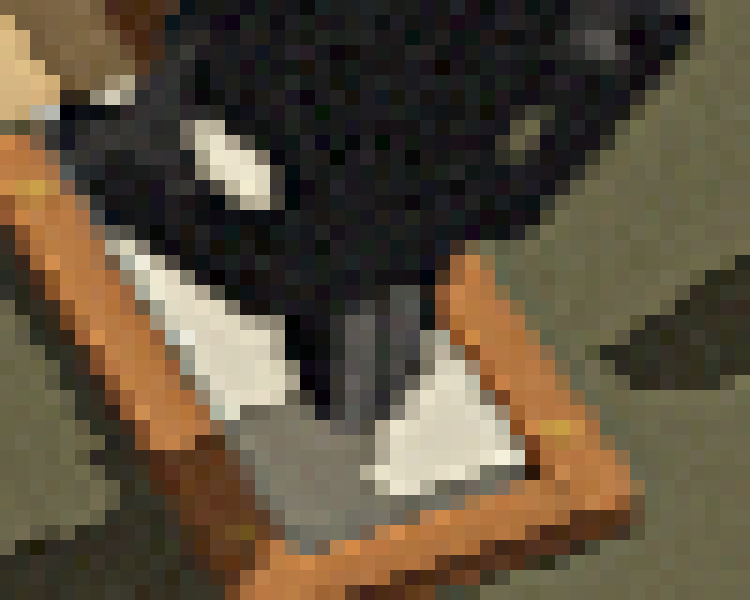

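Call:
step_arm(
  commands=[
    [[0,0,-0.009],0],
    [[0,0,-0.009],0],
  ],
)

```text
time_s: 11.05
eef_pos: [679.0, 56.6, 98.0]
ee_rot: [-0.007, 0.707, -0.007, -0.707]
force: [-0.3, 0.3, 0.1]
grip_width: 0.003
```

Call:
step_arm(
  commands=[
    [[0,0,-0.009],0],
    [[0,0,-0.009],0],
  ],
)

```text
time_s: 11.25
eef_pos: [679.0, 56.6, 97.2]
ee_rot: [0.007, -0.707, 0.007, 0.707]
force: [-0.2, -0.7, -0.1]
grip_width: -0.001
```

Call:
step_arm(
  commands=[
    [[0,0,-0.008],0],
  ],
)

```text
time_s: 11.35
eef_pos: [679.0, 56.6, 96.9]
ee_rot: [-0.007, 0.707, -0.007, -0.707]
force: [0.2, 0.3, 1.1]
grip_width: 0.001
```

Call:
step_arm(
  commands=[
    [[0,0,-0.008],0],
  ],
)

```text
time_s: 11.45
eef_pos: [679.0, 56.6, 96.6]
ee_rot: [0.007, -0.707, 0.007, 0.707]
force: [0.0, -0.6, 1.0]
grip_width: 0.002
```

Call:
step_arm(
  commands=[
    [[0,0,-0.007],0],
  ],
)

```text
time_s: 11.55
eef_pos: [679.0, 56.6, 96.3]
ee_rot: [0.007, -0.707, 0.007, 0.707]
force: [-0.8, 0.2, 0.3]
grip_width: -0.004
```

Call:
step_arm(
  commands=[
    [[0,0,-0.007],0],
  ],
)

```text
time_s: 11.65
eef_pos: [679.0, 56.6, 96.1]
ee_rot: [-0.007, 0.707, -0.007, -0.707]
force: [-0.5, 0.1, 0.4]
grip_width: 0.001
```

Call:
step_arm(
  commands=[
    [[0,0,-0.007],0],
  ],
)

```text
time_s: 11.75
eef_pos: [679.0, 56.6, 95.7]
ee_rot: [0.007, -0.707, 0.007, 0.707]
force: [-0.2, -0.6, -0.1]
grip_width: -0.001
```

Call:
step_arm(
  commands=[
    [[0,0,-0.007],0],
  ],
)

```text
time_s: 11.85
eef_pos: [679.0, 56.6, 95.5]
ee_rot: [0.007, -0.707, 0.007, 0.707]
force: [0.6, 0.3, 1.0]
grip_width: -0.0
```

Call:
step_arm(
  commands=[
    [[0,0,-0.007],0],
  ],
)

```text
time_s: 11.95
eef_pos: [679.0, 56.6, 95.2]
ee_rot: [-0.007, 0.707, -0.007, -0.707]
force: [-0.3, 0.1, 1.0]
grip_width: -0.003
```

Call:
step_arm(
  commands=[
    [[0,0,-0.006],0],
  ],
)

```text
time_s: 12.05
eef_pos: [679.0, 56.6, 95.0]
ee_rot: [0.007, -0.707, 0.007, 0.707]
force: [-0.4, -0.2, -0.9]
grip_width: 0.003
```

Call:
step_arm(
  commands=[
    [[0,0,-0.006],0],
  ],
)

```text
time_s: 12.15
eef_pos: [679.0, 56.6, 94.9]
ee_rot: [-0.007, 0.707, -0.007, -0.707]
force: [-0.5, 0.1, 1.5]
grip_width: -0.003
```

Call:
step_arm(
  commands=[
    [[0,0,-0.006],0],
  ],
)

```text
time_s: 12.25
eef_pos: [679.1, 56.6, 94.9]
ee_rot: [-0.007, 0.707, -0.007, -0.707]
force: [-0.6, 0.3, 4.0]
grip_width: 0.001
```

Call:
step_arm(
  commands=[
    [[0,0,-0.006],0],
  ],
)

```text
time_s: 12.35
eef_pos: [679.2, 56.6, 94.8]
ee_rot: [-0.007, 0.707, -0.007, -0.707]
force: [-1.1, 0.3, 4.6]
grip_width: 0.001
```

Call:
step_arm(
  commands=[
    [[0,0,-0.003],0],
  ],
)

```text
time_s: 12.45
eef_pos: [679.2, 56.6, 94.9]
ee_rot: [-0.007, 0.707, -0.007, -0.707]
force: [-1.6, 0.1, 6.5]
grip_width: -0.0
```

Call:
step_arm(
  commands=[
    [[0,0,-0.006],0],
    [[-0.02,0,0],0],
    [[-0.03,0.0006,0],0],
  ],
)

```text
time_s: 12.75
eef_pos: [677.8, 56.5, 94.8]
ee_rot: [-0.007, 0.708, -0.007, -0.706]
force: [2.2, -0.0, 5.4]
grip_width: -0.002
```

Call:
step_arm(
  commands=[
    [[-0.03,0.0006,0],0],
    [[-0.03,0.0006,0],0],
  ],
)

```text
time_s: 12.95
eef_pos: [675.3, 56.6, 94.8]
ee_rot: [-0.007, 0.708, -0.007, -0.706]
force: [1.2, -0.1, 4.9]
grip_width: -0.002
```

Call:
step_arm(
  commands=[
    [[0,0,-0.007],0],
    [[0,0,-0.005],0],
    [[-0.02,0.0005,0],0],
  ],
)

```text
time_s: 13.25
eef_pos: [674.8, 56.6, 94.8]
ee_rot: [-0.007, 0.708, -0.007, -0.706]
force: [1.9, 0.2, 7.5]
grip_width: 0.002
```

Call:
step_arm(
  commands=[
    [[-0.03,0.0006,0],0],
    [[-0.03,0.0006,0],0],
  ],
)

```text
time_s: 13.45
eef_pos: [672.5, 56.6, 94.8]
ee_rot: [-0.007, 0.708, -0.007, -0.706]
force: [1.4, 0.5, 7.5]
grip_width: 0.001
```

Run:
```python
from rig import ctrl,capture
from cam import *
c=capture("scene")["image"]; cv2.imwrite("pics/s8.png",cv2.resize(c[170:220,255:315],None,fx=13,fy=13,interpolation=cv2.INTER_CUBIC))
```

```text
(no output)
```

View pics/s8.png

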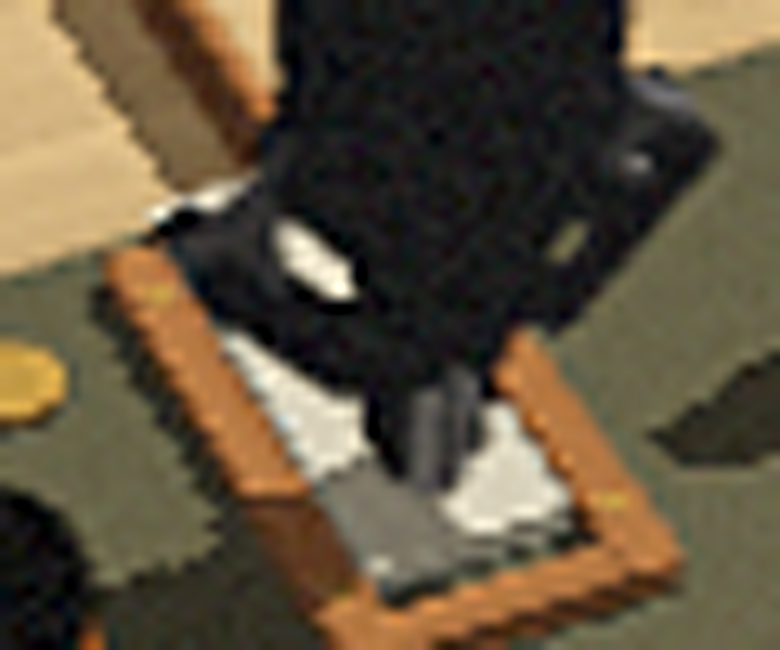

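Call:
step_arm(
  commands=[
    [[-0.05,0.001,0],0],
    [[-0.06,0.0012,0],0],
    [[-0.06,0.0012,0],0],
    [[-0.06,0.0012,0],0],
  ],
)

```text
time_s: 13.9
eef_pos: [663.2, 56.8, 94.8]
ee_rot: [-0.007, 0.708, -0.007, -0.706]
force: [2.2, -0.2, 7.2]
grip_width: -0.005
```

Call:
step_arm(
  commands=[
    [[-0.06,0.0012,0],0],
    [[-0.06,0.0012,0],0],
    [[-0.06,0.0012,0],0],
  ],
)

```text
time_s: 14.2
eef_pos: [656.0, 57.0, 94.8]
ee_rot: [-0.007, 0.708, -0.007, -0.706]
force: [2.9, -0.1, 6.6]
grip_width: -0.001
```

Call:
step_arm(
  commands=[
    [[-0.04,0.001,-0.003],0],
    [[-0.06,0.0012,-0.002],0],
    [[-0.06,0.0012,0],0],
    [[-0.06,0.0012,0],0],
  ],
)

```text
time_s: 14.6
eef_pos: [647.4, 57.1, 94.8]
ee_rot: [-0.007, 0.709, -0.007, -0.706]
force: [2.7, 0.1, 7.6]
grip_width: 0.0
```

Run:
```python
from rig import ctrl,capture
from cam import *
c=capture("scene")["image"]; cv2.imwrite("pics/s9.png",cv2.resize(c[165:220,250:315],None,fx=12,fy=12,interpolation=cv2.INTER_CUBIC))
```

```text
(no output)
```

View pics/s9.png

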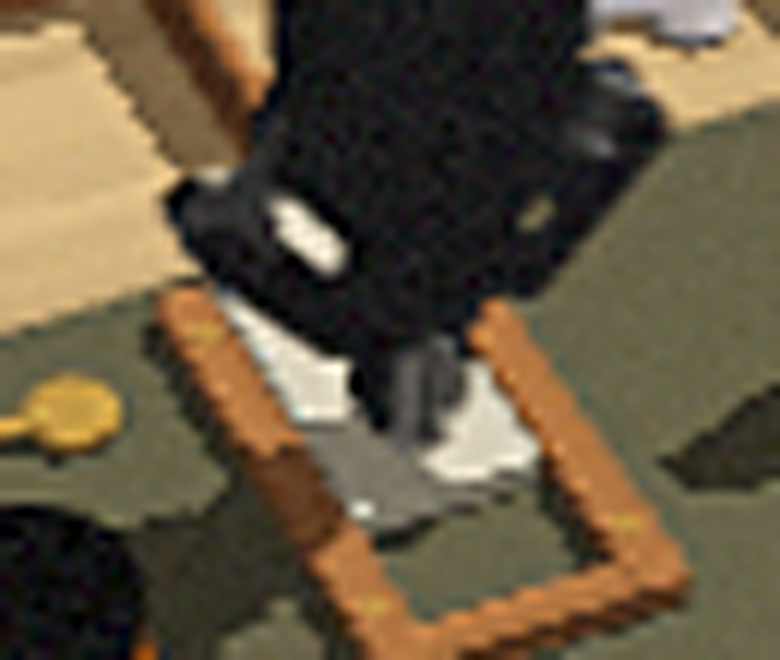

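Run:
```python
from cam import *
np.set_printoptions(precision=1,suppress=True)
s=lambda u,v:((u+.5)/12-.5+250,(v+.5)/12-.5+165)
print(onz("scene",s(540,455),114),onz("scene",s(368,525),114), onz("scene",s(585,585),114),onz("scene",s(405,622),104))
```

```text
[668.1  82.8 114. ] [671.8  33.5 114. ] [710.9  72.8 114. ] [696.1  32.  104. ]
```

Call:
step_arm(
  commands=[
    [[-0.06,0.0012,0],0],
    [[-0.06,0.0012,0],0],
    [[-0.06,0.0012,0],0],
    [[-0.06,0.0012,0],0],
    [[-0.06,0.0012,0],0],
  ],
)

```text
time_s: 15.15
eef_pos: [635.4, 57.3, 94.8]
ee_rot: [-0.007, 0.709, -0.007, -0.706]
force: [1.8, -0.5, 7.2]
grip_width: -0.002
```

Call:
step_arm(
  commands=[
    [[-0.06,0.0012,0],0],
    [[-0.06,0.0012,0],0],
    [[-0.06,0.0012,0],0],
    [[-0.06,0.0012,0],0],
    [[-0.02,0.0012,0],0],
  ],
)

```text
time_s: 15.65
eef_pos: [625.0, 57.6, 94.8]
ee_rot: [-0.007, 0.709, -0.007, -0.706]
force: [2.0, -0.9, 8.4]
grip_width: -0.0
```

Run:
```python
from rig import ctrl,capture
from cam import *
c=capture("scene")["image"]; cv2.imwrite("pics/s10.png",cv2.resize(c[150:220,240:315],None,fx=10,fy=10,interpolation=cv2.INTER_CUBIC))
```

```text
(no output)
```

View pics/s10.png

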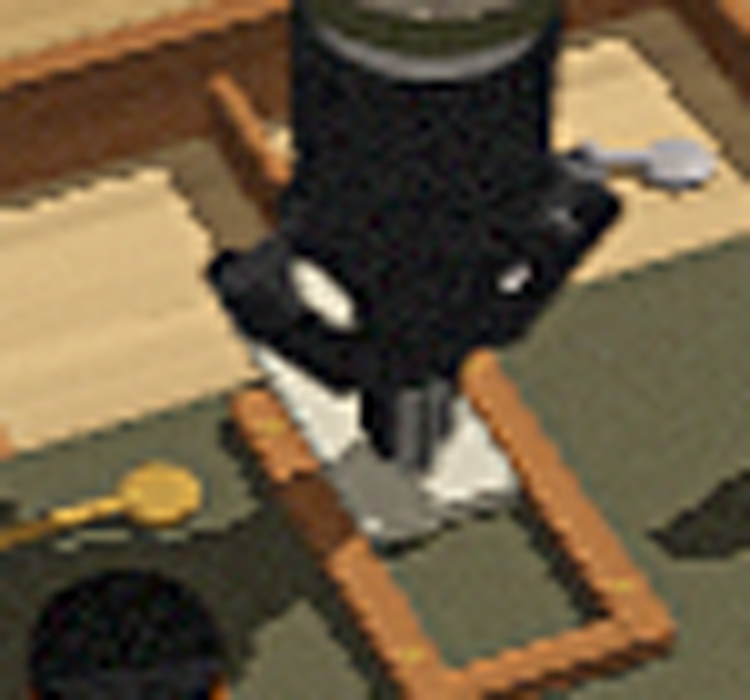

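Run:
```python
from cam import *
np.set_printoptions(precision=1,suppress=True)
s=lambda u,v:((u+.5)/10-.5+240,(v+.5)/10-.5+150)
print(onz("scene",s(517,478),114),onz("scene",s(375,530),114))
```

```text
[645.4  83.5 114. ] [647.3  35.1 114. ]
```

Call:
step_arm(
  commands=[
    [[0,0,0.03],0],
    [[0,0,0.1],0],
    [[0,0,0.02],0],
  ],
)

```text
time_s: 16.0
eef_pos: [623.8, 57.8, 99.4]
ee_rot: [0.007, -0.707, 0.007, 0.707]
force: [1.0, 0.3, -0.3]
grip_width: 0.003
```

Call:
step_arm(
  commands=[
    [[0,0,0],0],
    [[0,0,0],0],
    [[0,0,0],0],
    [[0,0,0],0],
    [[0,0,-0.06],0],
  ],
  gripper=-0.5,
)

```text
time_s: 16.5
eef_pos: [623.9, 57.7, 97.0]
ee_rot: [-0.007, 0.707, -0.007, -0.707]
force: [-0.2, -0.1, 0.5]
grip_width: 0.754
```

Run:
```python
from rig import ctrl,capture
from cam import *
c=capture("scene")["image"]; cv2.imwrite("pics/s11.png",cv2.resize(c[150:220,240:315],None,fx=10,fy=10,interpolation=cv2.INTER_CUBIC))
```

```text
(no output)
```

View pics/s11.png

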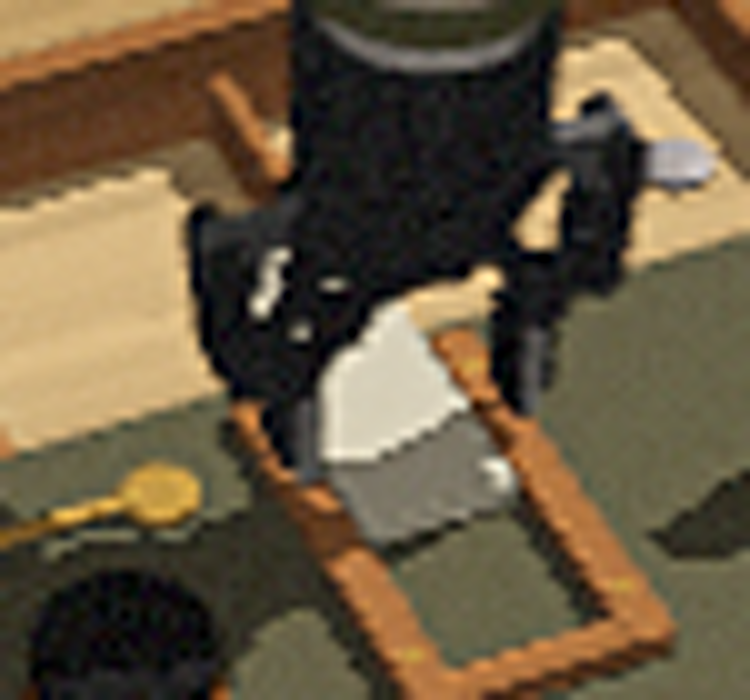

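Call:
step_arm(
  commands=[
    [[0,0,-0.02],0],
    [[0,0,-0.02],0],
    [[0,0,-0.015],0],
  ],
)

```text
time_s: 16.85
eef_pos: [623.7, 57.8, 94.5]
ee_rot: [0.007, -0.707, 0.007, 0.707]
force: [0.2, 0.4, -1.5]
grip_width: 0.75
```

Call:
step_arm(
  commands=[
    [[0,0,-0.015],0],
    [[0,0,-0.015],0],
  ],
)

```text
time_s: 17.05
eef_pos: [623.8, 57.8, 93.4]
ee_rot: [0.007, -0.707, 0.007, 0.707]
force: [-0.5, -0.6, 0.8]
grip_width: 0.748
```

Call:
step_arm(
  commands=[
    [[0,0,-0.015],0],
    [[0,0,-0.015],0],
  ],
)

```text
time_s: 17.25
eef_pos: [623.8, 57.7, 92.2]
ee_rot: [-0.007, 0.707, -0.007, -0.707]
force: [-0.2, 0.5, 1.3]
grip_width: 0.749
```

Call:
step_arm(
  commands=[
    [[0,0,-0.015],0],
    [[0,0,-0.015],0],
  ],
)

```text
time_s: 17.45
eef_pos: [623.8, 57.8, 91.0]
ee_rot: [0.007, -0.707, 0.007, 0.707]
force: [-0.9, -1.0, -0.5]
grip_width: 0.754
```

Call:
step_arm(
  commands=[
    [[0,0,-0.012],0],
    [[0,0,-0.012],0],
  ],
)

```text
time_s: 17.65
eef_pos: [623.8, 57.7, 90.0]
ee_rot: [-0.007, 0.707, -0.007, -0.707]
force: [-1.4, 0.2, -0.1]
grip_width: 0.751
```

Call:
step_arm(
  commands=[
    [[0,0,-0.012],0],
    [[0,0,-0.012],0],
  ],
)

```text
time_s: 17.85
eef_pos: [623.8, 57.8, 89.1]
ee_rot: [-0.007, 0.707, -0.007, -0.707]
force: [0.4, 0.9, -0.3]
grip_width: 0.749
```

Call:
step_arm(
  commands=[
    [[0,0,-0.012],0],
  ],
)

```text
time_s: 17.95
eef_pos: [623.8, 57.8, 88.7]
ee_rot: [-0.007, 0.707, -0.007, -0.707]
force: [-2.5, 0.6, 4.1]
grip_width: 0.748
```

Call:
step_arm(
  commands=[
    [[0,0,-0.012],0],
  ],
)

```text
time_s: 18.05
eef_pos: [623.8, 57.8, 88.7]
ee_rot: [-0.007, 0.707, -0.007, -0.707]
force: [-3.1, -1.2, 7.8]
grip_width: 0.752
```

Call:
step_arm(
  commands=[
    [[0,0,-0.012],0],
  ],
)

```text
time_s: 18.15
eef_pos: [623.9, 57.7, 88.7]
ee_rot: [-0.007, 0.707, -0.007, -0.707]
force: [-4.1, 0.5, 9.6]
grip_width: 0.751
```

Call:
step_arm(
  commands=[
    [[0,0,0.06],0],
    [[0,0,0.35],0],
    [[-0.4,0.01,0],0],
    [[-0.6,0.02,0],0],
    [[-0.5,0.02,0],0],
  ],
)

```text
time_s: 18.65
eef_pos: [563.0, 59.8, 104.9]
ee_rot: [-0.007, 0.707, -0.007, -0.707]
force: [-0.3, 0.7, 0.0]
grip_width: 0.752
```

Call:
step_arm(
  commands=[
    [[-0.18,0.005,0],0],
    [[0,0,0],0],
  ],
)

```text
time_s: 18.85
eef_pos: [556.7, 60.0, 104.9]
ee_rot: [-0.007, 0.707, -0.007, -0.707]
force: [-0.0, 0.4, -0.1]
grip_width: 0.746
```

Run:
```python
from rig import ctrl,capture
from cam import *
c=capture("scene")["image"]; cv2.imwrite("pics/s12.png",cv2.resize(c[145:220,235:315],None,fx=9.5,fy=9.5,interpolation=cv2.INTER_CUBIC))
c=capture("top")["image"]; cv2.imwrite("pics/t12.png",cv2.resize(c[110:240,160:310],None,fx=5,fy=5,interpolation=cv2.INTER_CUBIC))
```

```text
(no output)
```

View pics/s12.png

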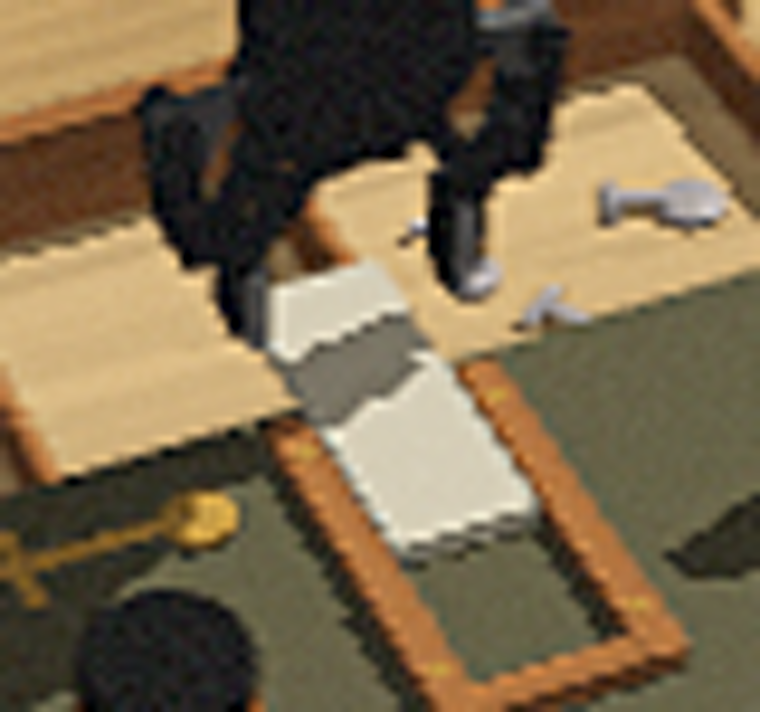

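View pics/t12.png

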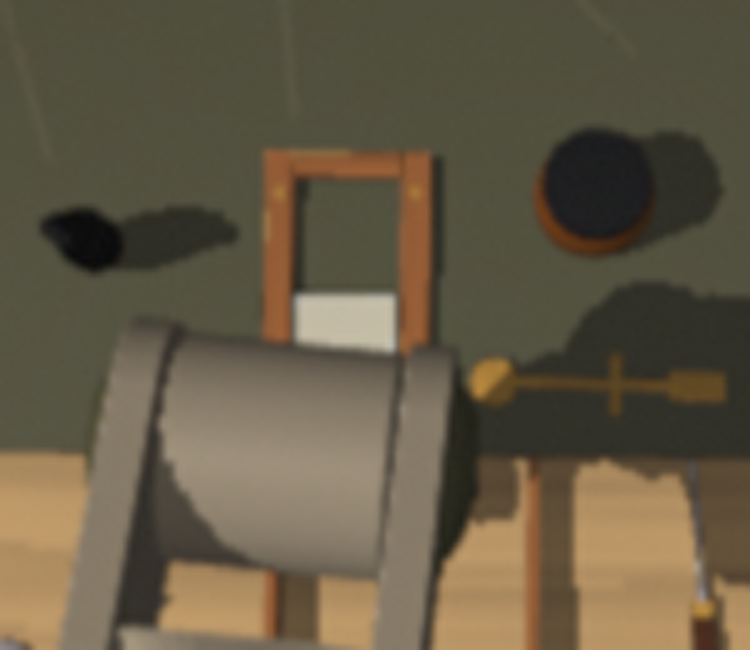

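Run:
```python
from cam import *
np.set_printoptions(precision=1,suppress=True)
s=lambda u,v:((u+.5)/9.5-.5+235,(v+.5)/9.5-.5+145)
t=lambda u,v:((u+.5)/5-.5+160,(v+.5)/5-.5+110)
for p in((378,263),(537,505),(400,545),(330,440)): print(p,onz("scene",s(*p),114))
for p in((294,293),(398,295)): print(onz("top",t(*p),114))
```

```text
(378, 263) [524.2  85.2 114. ]
(537, 505) [646.5  82.3 114. ]
(400, 545) [644.5  35.2 114. ]
(330, 440) [593.6  34.8 114. ]
[650.9  83.8 114. ]
[649.2  32.1 114. ]
```

Call:
step_arm(
  commands=[
    [[0.03,-0.005,-0.25],0],
    [[0,0,-0.2],0],
    [[0,0,-0.06],0],
    [[0,0,-0.017],0],
    [[0,0,0],0],
  ],
)

```text
time_s: 19.45
eef_pos: [557.9, 59.7, 82.9]
ee_rot: [0.007, -0.707, 0.007, 0.707]
force: [0.2, 0.3, -0.5]
grip_width: 0.746
```

Run:
```python
from rig import ctrl,capture
from cam import *
c=capture("scene")["image"]; cv2.imwrite("pics/s13.png",cv2.resize(c[145:220,235:315],None,fx=9.5,fy=9.5,interpolation=cv2.INTER_CUBIC))
```

```text
(no output)
```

View pics/s13.png

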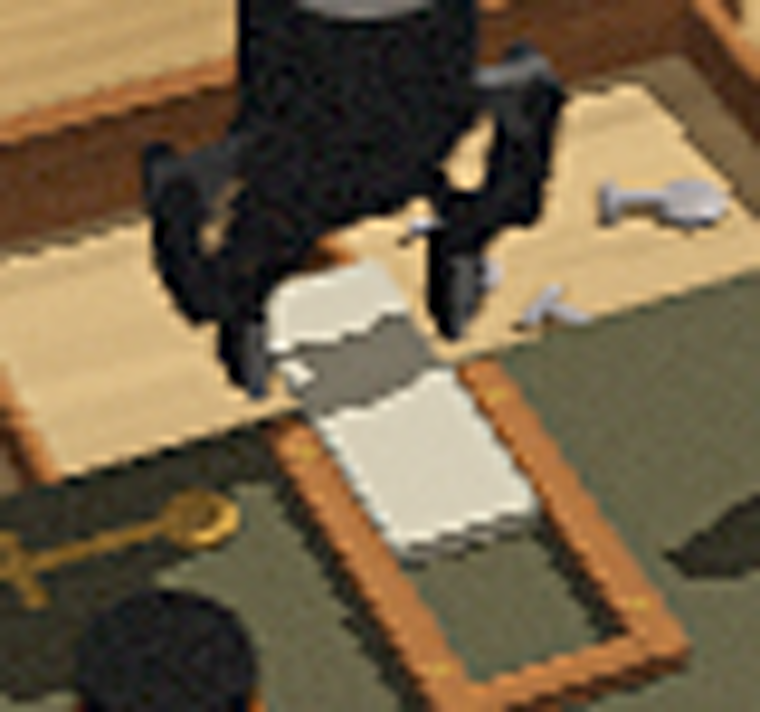

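Call:
step_arm(
  commands=[
    [[0,0,0.022],0],
    [[0,0,0],0],
  ],
)

```text
time_s: 19.7
eef_pos: [557.9, 59.7, 84.2]
ee_rot: [-0.007, 0.707, -0.007, -0.707]
force: [0.0, -0.0, 0.1]
grip_width: 0.751
```

Call:
step_arm(
  commands=[
    [[0,0,0],0],
    [[0,0,0],0],
    [[0,0,0],0],
  ],
  gripper=0.2,
  force=50,
)

```text
time_s: 20.0
eef_pos: [558.0, 59.8, 84.4]
ee_rot: [-0.007, 0.707, -0.007, -0.707]
force: [-0.3, -0.2, 5.0]
grip_width: 0.566
```

Call:
step_arm(
  commands=[
    [[0,0,0],0],
    [[0,0,0],0],
  ],
)

```text
time_s: 20.2
eef_pos: [558.0, 59.8, 84.3]
ee_rot: [-0.007, 0.707, -0.007, -0.707]
force: [-0.6, 0.0, 5.6]
grip_width: 0.569
```

Run:
```python
from rig import ctrl,capture
from cam import *
c=capture("scene")["image"]; cv2.imwrite("pics/s14.png",cv2.resize(c[145:220,235:315],None,fx=9.5,fy=9.5,interpolation=cv2.INTER_CUBIC))
```

```text
(no output)
```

View pics/s14.png

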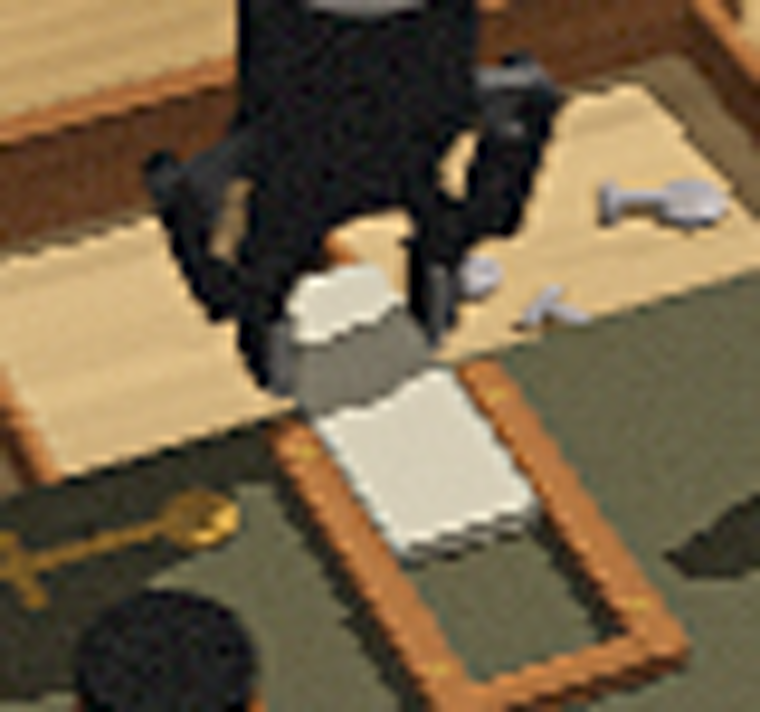

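Call:
step_arm(
  commands=[
    [[0,0,0.03],0],
    [[0,0,0.08],0],
    [[0,0,0.15],0],
    [[0,0,0.2],0],
    [[0,0,0.2],0],
  ],
)

```text
time_s: 20.75
eef_pos: [557.8, 59.7, 111.0]
ee_rot: [-0.007, 0.707, -0.007, -0.707]
force: [0.6, -0.6, -1.5]
grip_width: 0.566
```

Run:
```python
from rig import ctrl,capture
from cam import *
c=capture("scene")["image"]; cv2.imwrite("pics/s15.png",cv2.resize(c[140:215,235:315],None,fx=9.5,fy=9.5,interpolation=cv2.INTER_CUBIC))
```

```text
(no output)
```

View pics/s15.png

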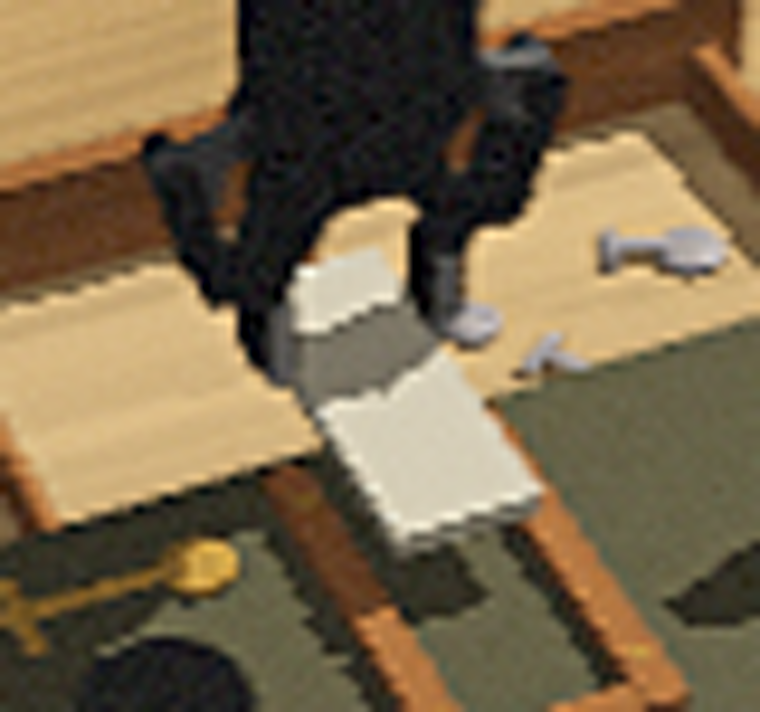

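Call:
step_arm(
  commands=[
    [[-0.3,-0.065,0.05],0],
    [[-0.6,-0.13,0],0],
    [[-0.75,-0.165,0],0],
    [[-0.7,-0.155,0],0],
    [[-0.41,-0.09,0],0],
  ],
)

```text
time_s: 21.3
eef_pos: [445.7, 35.4, 112.5]
ee_rot: [0.007, -0.707, 0.007, 0.707]
force: [-0.1, 0.8, -1.7]
grip_width: 0.565
```

Call:
step_arm(
  commands=[
    [[0,0,0],0],
  ],
)

```text
time_s: 21.4
eef_pos: [446.2, 35.4, 112.7]
ee_rot: [0.007, -0.707, 0.007, 0.707]
force: [0.5, 0.4, -1.9]
grip_width: 0.571
```

Run:
```python
from rig import ctrl,capture
from cam import *
c=capture("scene")["image"]; cv2.imwrite("pics/s16.png",cv2.resize(c[130:210,210:300],None,fx=8.5,fy=8.5,interpolation=cv2.INTER_CUBIC))
c=capture("top")["image"]; cv2.imwrite("pics/t16.png",cv2.resize(c[180:300,180:300],None,fx=5,fy=5,interpolation=cv2.INTER_CUBIC))
```

```text
(no output)
```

View pics/s16.png

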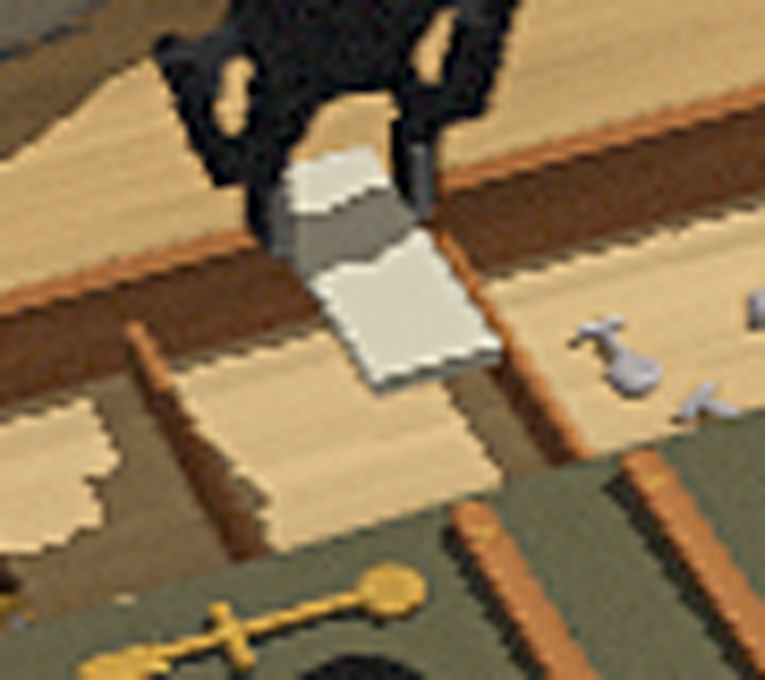

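View pics/t16.png

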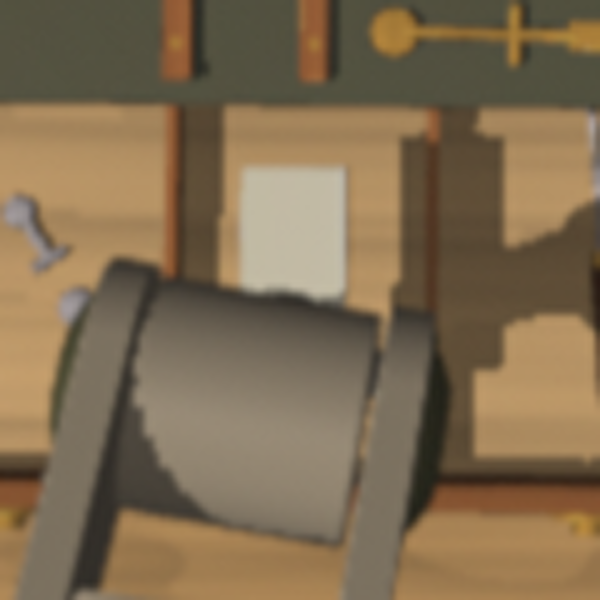

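Run:
```python
from cam import *
np.set_printoptions(precision=1,suppress=True)
s=lambda u,v:((u+.5)/8.5-.5+210,(v+.5)/8.5-.5+130)
t=lambda u,v:((u+.5)/5-.5+180,(v+.5)/5-.5+180)
print(tri(t(243,168),s(499,347)),tri(t(346,167),s(376,385)))
for z in(138,142): print([onz("top",t(*p),z) for p in((243,168),(346,167),(242,290))],[onz("scene",s(*p),z) for p in((499,347),(376,385),(367,148),(290,165))])
# bay walls in top, z=58.7
for p in((180,110),(439,110),(429,110),(170,270)): print(onz("top",t(*p),58.7))
```

```text
(array([538.3,  57.2, 144.3]), np.float64(0.7259833880534899)) (array([538.3,   8. , 144.1]), np.float64(0.5060750738555991))
[array([538.6,  58.2, 138. ]), array([538.5,   8.5, 138. ]), array([480.1,  59. , 138. ])] [array([532. ,  59.7, 138. ]), array([532.2,  10.2, 138. ]), array([406.5,  61.4, 138. ]), array([403.8,  29.9, 138. ])]
[array([538.5,  57.9, 142. ]), array([538.5,   8.4, 142. ]), array([480.3,  58.7, 142. ])] [array([535.9,  57.8, 142. ]), array([536.1,   8.5, 142. ]), array([411. ,  59.5, 142. ]), array([408.3,  28.1, 142. ])]
[570.1  97.3  58.7]
[568.6 -37.6  58.7]
[568.7 -32.4  58.7]
[487.2 102.9  58.7]
```

Call:
step_arm(
  commands=[
    [[0,0,-0.3],0],
    [[0,0,-0.6],0],
    [[0,0,-0.6],0],
    [[0,0,-0.4],0],
    [[0,0,-0.2],0],
  ],
)

```text
time_s: 22.0
eef_pos: [447.7, 35.7, 27.0]
ee_rot: [0.007, -0.707, 0.007, 0.708]
force: [0.1, -0.3, -1.7]
grip_width: 0.562
```

Call:
step_arm(
  commands=[
    [[0,0,-0.05],0],
    [[0,0,-0.02],0],
  ],
)

```text
time_s: 22.2
eef_pos: [448.1, 35.5, 25.8]
ee_rot: [-0.007, 0.707, -0.007, -0.707]
force: [-0.2, -0.4, -1.0]
grip_width: 0.564
```

Run:
```python
from rig import ctrl,capture
from cam import *
print(ctrl.sense()["eef_pos"])
c=capture("scene")["image"]; cv2.imwrite("pics/s17.png",cv2.resize(c[130:210,210:300],None,fx=8.5,fy=8.5,interpolation=cv2.INTER_CUBIC))
c=capture("top")["image"]; cv2.imwrite("pics/t17.png",cv2.resize(c[180:300,180:300],None,fx=5,fy=5,interpolation=cv2.INTER_CUBIC))
```

```text
[448.0899835   35.54622637  25.82116009]
```

View pics/s17.png

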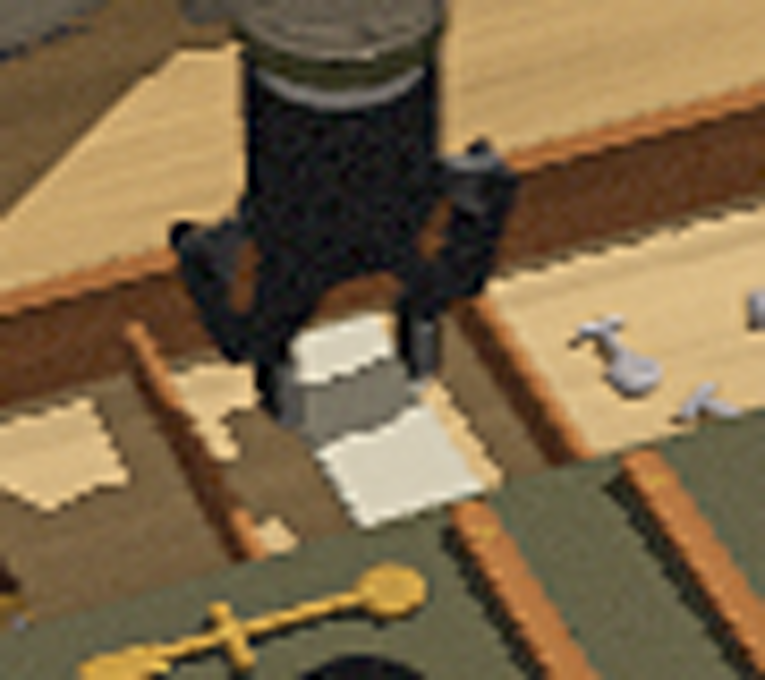

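View pics/t17.png

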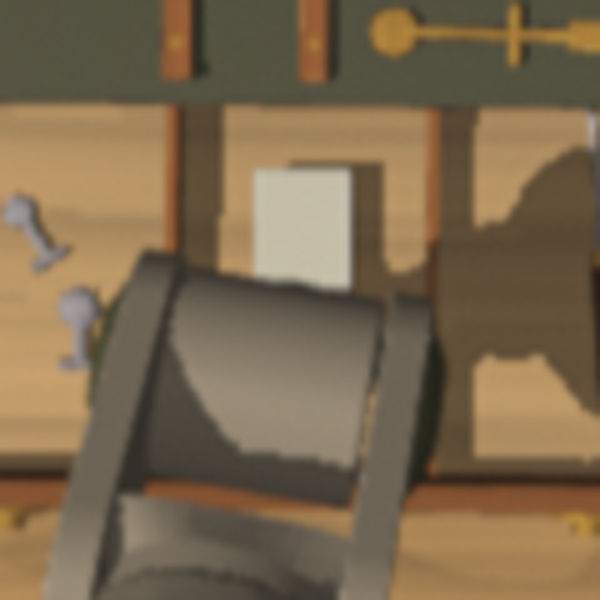

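Run:
```python
from cam import *
np.set_printoptions(precision=1,suppress=True)
s=lambda u,v:((u+.5)/8.5-.5+210,(v+.5)/8.5-.5+130)
t=lambda u,v:((u+.5)/5-.5+180,(v+.5)/5-.5+180)
print([onz("top",t(*p),56) for p in((254,170),(352,169))],[onz("scene",s(*p),56) for p in((487,483),(365,522),(378,315))])
```

```text
[array([538.5,  59.1,  56. ]), array([538.5,   8. ,  56. ])] [array([519.9,  61.8,  56. ]), array([520.1,  10.2,  56. ]), array([413.8,  62.3,  56. ])]
```

Call:
step_arm(
  commands=[
    [[-0.01,0,-0.05],0],
    [[-0.01,0,-0.05],0],
    [[0,0,-0.05],0],
    [[0,0,-0.04],0],
    [[0,0,-0.01],0],
  ],
)

```text
time_s: 22.8
eef_pos: [446.5, 35.5, 17.3]
ee_rot: [0.007, -0.707, 0.007, 0.707]
force: [-0.1, 0.2, -1.1]
grip_width: 0.564
```

Call:
step_arm(
  commands=[
    [[0,0,-0.01],0],
    [[0,0,-0.01],0],
  ],
)

```text
time_s: 23.0
eef_pos: [446.6, 35.5, 16.7]
ee_rot: [-0.007, 0.707, -0.007, -0.707]
force: [-0.9, 0.7, -1.6]
grip_width: 0.566
```

Call:
step_arm(
  commands=[
    [[0,0,-0.01],0],
    [[0,0,-0.01],0],
  ],
)

```text
time_s: 23.2
eef_pos: [446.6, 35.5, 15.9]
ee_rot: [-0.007, 0.707, -0.007, -0.707]
force: [-0.1, 0.5, -0.7]
grip_width: 0.565
```

Call:
step_arm(
  commands=[
    [[0,0,-0.008],0],
    [[0,0,-0.008],0],
  ],
)

```text
time_s: 23.4
eef_pos: [446.6, 35.5, 15.2]
ee_rot: [-0.007, 0.707, -0.007, -0.707]
force: [0.2, 0.2, -1.8]
grip_width: 0.562
```

Call:
step_arm(
  commands=[
    [[0,0,-0.008],0],
    [[0,0,-0.008],0],
  ],
)

```text
time_s: 23.6
eef_pos: [446.6, 35.5, 14.6]
ee_rot: [0.007, -0.707, 0.007, 0.707]
force: [-0.2, -0.9, -2.0]
grip_width: 0.566
```

Call:
step_arm(
  commands=[
    [[0,0,-0.008],0],
    [[0,0,-0.008],0],
  ],
)

```text
time_s: 23.8
eef_pos: [446.6, 35.5, 13.9]
ee_rot: [-0.007, 0.707, -0.007, -0.707]
force: [-0.4, -0.5, -1.5]
grip_width: 0.562
```

Call:
step_arm(
  commands=[
    [[0,0,-0.008],0],
    [[0,0,-0.008],0],
  ],
)

```text
time_s: 24.0
eef_pos: [446.6, 35.5, 13.3]
ee_rot: [0.007, -0.707, 0.007, 0.707]
force: [-0.1, -0.2, -1.1]
grip_width: 0.564
```

Call:
step_arm(
  commands=[
    [[0,0,-0.007],0],
    [[0,0,-0.007],0],
  ],
)

```text
time_s: 24.2
eef_pos: [446.6, 35.5, 12.7]
ee_rot: [0.007, -0.707, 0.007, 0.707]
force: [-0.2, -0.2, -1.6]
grip_width: 0.567
```

Call:
step_arm(
  commands=[
    [[0,0,-0.007],0],
    [[0,0,-0.007],0],
  ],
)

```text
time_s: 24.4
eef_pos: [446.6, 35.6, 12.2]
ee_rot: [0.007, -0.707, 0.007, 0.707]
force: [-0.3, 0.4, -2.6]
grip_width: 0.562
```

Call:
step_arm(
  commands=[
    [[0,0,-0.007],0],
  ],
)

```text
time_s: 24.5
eef_pos: [446.6, 35.5, 11.9]
ee_rot: [-0.007, 0.707, -0.007, -0.707]
force: [-0.6, 0.8, -0.7]
grip_width: 0.569
```

Call:
step_arm(
  commands=[
    [[0,0,-0.007],0],
  ],
)

```text
time_s: 24.6
eef_pos: [446.6, 35.6, 11.6]
ee_rot: [-0.007, 0.707, -0.007, -0.707]
force: [0.4, 0.1, -1.6]
grip_width: 0.568
```

Call:
step_arm(
  commands=[
    [[0,0,-0.007],0],
  ],
)

```text
time_s: 24.7
eef_pos: [446.6, 35.6, 11.3]
ee_rot: [-0.007, 0.707, -0.007, -0.707]
force: [-0.7, -0.3, -2.3]
grip_width: 0.569
```

Call:
step_arm(
  commands=[
    [[0,0,-0.007],0],
  ],
)

```text
time_s: 24.8
eef_pos: [446.6, 35.5, 11.1]
ee_rot: [-0.007, 0.707, -0.007, -0.707]
force: [-0.6, 0.3, -2.2]
grip_width: 0.565
```

Call:
step_arm(
  commands=[
    [[0,0,-0.007],0],
  ],
)

```text
time_s: 24.9
eef_pos: [446.6, 35.5, 10.8]
ee_rot: [0.007, -0.707, 0.007, 0.707]
force: [0.7, -0.9, -1.7]
grip_width: 0.566
```

Call:
step_arm(
  commands=[
    [[0,0,-0.007],0],
  ],
)

```text
time_s: 25.0
eef_pos: [446.6, 35.6, 10.5]
ee_rot: [0.007, -0.707, 0.007, 0.707]
force: [-0.1, 0.2, -2.3]
grip_width: 0.571
```

Call:
step_arm(
  commands=[
    [[0,0,-0.007],0],
  ],
)

```text
time_s: 25.1
eef_pos: [446.6, 35.5, 10.2]
ee_rot: [0.007, -0.707, 0.007, 0.707]
force: [0.1, -0.3, -1.0]
grip_width: 0.564
```

Call:
step_arm(
  commands=[
    [[0,0,-0.007],0],
  ],
)

```text
time_s: 25.2
eef_pos: [446.5, 35.6, 9.9]
ee_rot: [0.007, -0.707, 0.007, 0.707]
force: [0.9, -0.0, -1.6]
grip_width: 0.566
```

Call:
step_arm(
  commands=[
    [[0,0,-0.007],0],
  ],
)

```text
time_s: 25.3
eef_pos: [446.6, 35.6, 9.7]
ee_rot: [-0.007, 0.707, -0.007, -0.707]
force: [-0.5, 0.6, -2.2]
grip_width: 0.568
```

Call:
step_arm(
  commands=[
    [[0,0,-0.007],0],
  ],
)

```text
time_s: 25.4
eef_pos: [446.6, 35.5, 9.4]
ee_rot: [-0.007, 0.707, -0.007, -0.707]
force: [0.4, -0.4, -1.5]
grip_width: 0.566
```

Call:
step_arm(
  commands=[
    [[0,0,-0.007],0],
  ],
)

```text
time_s: 25.5
eef_pos: [446.6, 35.5, 9.1]
ee_rot: [-0.007, 0.707, -0.007, -0.707]
force: [-0.4, 0.3, -2.2]
grip_width: 0.564
```

Call:
step_arm(
  commands=[
    [[0,0,-0.007],0],
  ],
)

```text
time_s: 25.6
eef_pos: [446.6, 35.5, 8.8]
ee_rot: [-0.007, 0.707, -0.007, -0.707]
force: [-0.1, -0.4, -2.0]
grip_width: 0.57
```

Call:
step_arm(
  commands=[
    [[0,0,-0.007],0],
  ],
)

```text
time_s: 25.7
eef_pos: [446.6, 35.6, 8.5]
ee_rot: [-0.007, 0.707, -0.007, -0.707]
force: [-0.0, 0.1, -2.0]
grip_width: 0.566
```

Call:
step_arm(
  commands=[
    [[0,0,-0.007],0],
  ],
)

```text
time_s: 25.8
eef_pos: [446.6, 35.6, 8.4]
ee_rot: [-0.007, 0.707, -0.007, -0.707]
force: [-1.5, 0.2, 3.7]
grip_width: 0.562
```

Call:
step_arm(
  commands=[
    [[0,0,-0.007],0],
  ],
)

```text
time_s: 25.9
eef_pos: [446.7, 35.5, 8.4]
ee_rot: [-0.007, 0.707, -0.007, -0.707]
force: [-3.5, 0.8, 9.2]
grip_width: 0.566
```

Run:
```python
from rig import ctrl,capture
from cam import *
c=capture("scene")["image"]; cv2.imwrite("pics/s18.png",cv2.resize(c[150:210,210:280],None,fx=10,fy=10,interpolation=cv2.INTER_CUBIC))
```

```text
(no output)
```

View pics/s18.png

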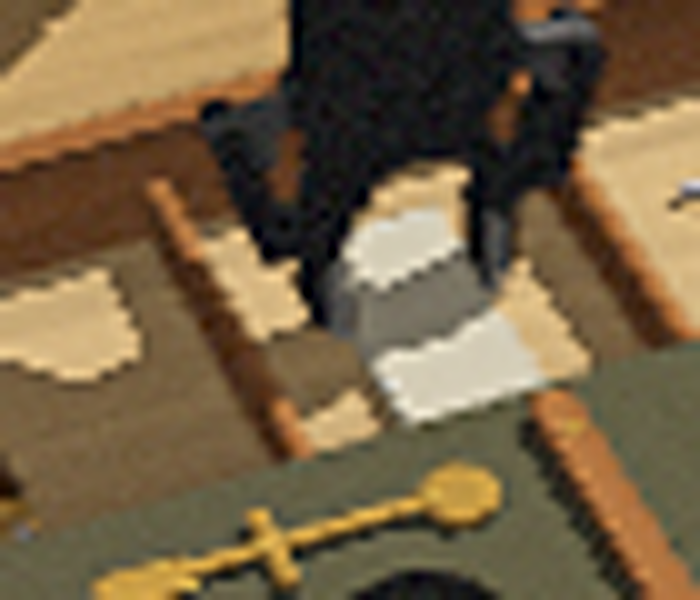

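Call:
step_arm(
  commands=[
    [[0,0,0.004],0],
    [[0,0,0],0],
  ],
  force=20,
)

```text
time_s: 26.15
eef_pos: [446.7, 35.6, 8.4]
ee_rot: [-0.007, 0.707, -0.007, -0.707]
force: [-1.3, 0.1, 5.7]
grip_width: 0.569
```

Call:
step_arm(
  commands=[
    [[0,0,0],0],
    [[0,0,0],0],
    [[0,0,0],0],
  ],
  gripper=-0.4,
)

```text
time_s: 26.45
eef_pos: [446.6, 35.5, 8.1]
ee_rot: [0.007, -0.707, 0.007, 0.707]
force: [-0.3, -0.2, -0.2]
grip_width: 0.701
```

Released. I'll rise straight up and back away.

Call:
step_arm(
  commands=[
    [[0,0,0.1],0],
    [[0,0,0.4],0],
    [[0,0,0.7],0],
    [[0,0,0.8],0],
    [[0,0,0.8],0],
  ],
)

```text
time_s: 26.95
eef_pos: [446.3, 35.6, 121.6]
ee_rot: [0.007, -0.707, 0.007, 0.707]
force: [0.7, 0.1, -1.0]
grip_width: 0.7
```

Call:
step_arm(
  commands=[
    [[0,0,0.8],0],
    [[0,0,0.7],0],
    [[-0.3,-0.7,0.5],0],
    [[-0.3,-0.8,0],0],
    [[-0.2,-0.9,0],0],
  ],
)

```text
time_s: 27.45
eef_pos: [414.0, -61.1, 201.0]
ee_rot: [-0.006, 0.708, -0.007, -0.707]
force: [0.6, -0.1, 0.7]
grip_width: 0.7
```

Call:
step_arm(
  commands=[
    [[0,-0.9,0],0],
    [[0,-0.9,0],0],
    [[0,-0.9,0],0],
    [[0,-0.5,0],0],
    [[0,0,0],0],
  ],
)

```text
time_s: 27.95
eef_pos: [414.3, -190.3, 200.1]
ee_rot: [0.008, -0.707, 0.008, 0.707]
force: [-0.3, 0.8, 0.5]
grip_width: 0.699
```

Run:
```python
from rig import ctrl,capture
from cam import *
s=ctrl.sense();print(s["time_s"],s["eef_pos"],s["force"])
c=capture("scene")["image"]; cv2.imwrite("pics/s20.png",cv2.resize(c[130:240,160:340],None,fx=4.4,fy=4.4,interpolation=cv2.INTER_CUBIC))
c=capture("top")["image"]; cv2.imwrite("pics/t20f.png",c); cv2.imwrite("pics/t20.png",cv2.resize(c[120:295,120:360],None,fx=3.3,fy=3.3,interpolation=cv2.INTER_CUBIC))
```

```text
27.95 [ 414.29625131 -190.33071479  200.10491258] [-0.28950214  0.75601053  0.54820804]
```

View pics/s20.png

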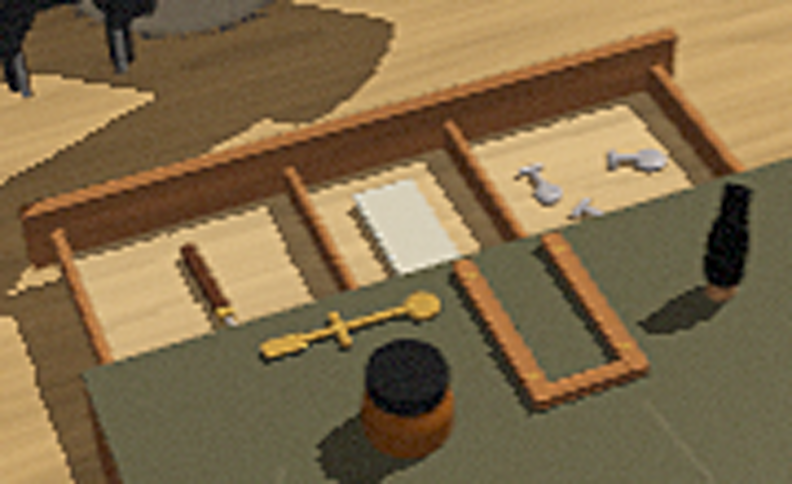

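View pics/t20.png

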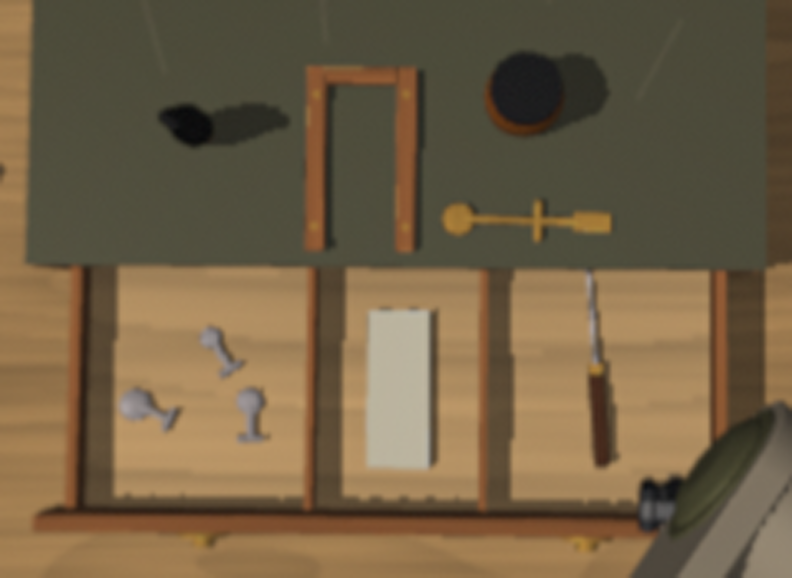

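Run:
```python
from cam import *
np.set_printoptions(precision=1,suppress=True)
t=lambda u,v:((u+.5)/3.3-.5+120,(v+.5)/3.3-.5+120)
P=[onz("top",t(*p),40) for p in((369,310),(434,310),(367,467),(433,468))];print(P,np.mean(P,0))
print([onz("top",t(*p),58.7) for p in((316,400),(481,400))],onz("top",t(400,511),79))
a=cv2.imread("pics/top0.png")[140:270,120:345].astype(int);b=cv2.imread("pics/t20f.png")[140:270,120:345].astype(int)
d=(np.abs(a-b).sum(2)>90).astype(np.uint8);n,l,st,c=cv2.connectedComponentsWithStats(d)
print([(s[:5]+[120,140,0,0,0]).tolist() for s in st[1:] if s[4]>4])
```

```text
[array([538.7,  57.5,  40. ]), array([538.1,   5.4,  40. ]), array([414.1,  59.9,  40. ]), array([412.8,   7.4,  40. ])] [475.9  32.6  40. ]
[array([468.4,  98.2,  58.7]), array([467.1, -31.2,  58.7])] [384.4  31.9  79. ]
[[218, 147, 22, 51, 1064], [232, 214, 21, 47, 600], [231, 243, 18, 18, 294], [337, 251, 4, 13, 35], [313, 256, 23, 14, 164]]
```

```bash
python3 -c "
from rig import ticket
print(ticket.finish_job())"
```

```text
the job is handed in; nothing more can be done
None
```

The slab lies flat in the empty middle bay of the drawer, and I handed the job in at about 28 s of the 61 s allowed.

**What I did:** I pressed on the slab with the shut fingertips at 5–8 N and slid it out until it overhung the bench edge by about 48 mm. Then I pinched its two long sides with a 50 N grip, lifted it clear and lowered it at about 3 mm/s. The last slow step onto the drawer floor read 9 N, which I eased to 6 N before releasing.

**Last checks:**
- **Position:** the slab's centre is at about (476, 33) mm. The bay point worked out from the same picture is about (476, 33.5), so they agree within the 2 mm camera calibration.
- **Other things:** the before-and-after top pictures differ only at the berth, the slab, and the arm and its shadow. The mouthpiece, bell key, jar, drawer and the drawer parts visible there look unmoved. The gripper was well clear and read no contact force.

**What disagreed:** the fingertips actually stood about 19 mm behind the reported TCP, not 11 mm ahead as the text says. Pictures, shadows and contact forces all showed this. I set heights by touch instead, which included resting the open fingers on the fixed side stops at about 10 N.

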